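# Dry-assemble a two-storey bird feeder on the jig

## Robot

A 6-joint arm with a two-finger parallel gripper is mounted at the origin on the work surface. World frame = base frame: x ahead of the robot, y to its left, z up, the work surface at z = 0. Lengths are in m, angles in rad, forces in N, time in s.
With the tool pointing down it reaches from about 0.375 to 0.975 m from the base axis. Payload 3.8 kg.
Tool frame: the origin (TCP) lies midway between the tips of the shut fingers; the grasp point (between the pads) lies 19 mm behind it; z points along the fingers, y is the direction in which the jaws open and shut (so a half turn about z gives the same grasp; the last joint's range is limited). The gripper opens to 85 mm and grips with 20 to 120 N. Pads are 22 mm wide; open, the fingers measure 114 mm over their backs; the gripper's body (76 mm by 85 mm) begins 54 mm behind the grasp point. The pads swing forward as they close: fully open they stand 13 mm farther back than shut.
Start: joints at [1.289, 0.264, 1.604, -0, 1.274, -0.037], TCP at [0.164, 0.655, 0.231] pointing down, gripper open.
Joint ranges: [-2.63, 2.63], [-0.94, 2.18], [0.31, 2.57], [-1.31, 4.45], [0, 2.66], [-2.55, 2.55]. Speed limits (rad/s): [2.57, 2.57, 3.14, 3.14, 3.14, 3.14].

## Interface

Orientations are given as a rotation vector (axis times angle).
In Python, from workcell import bot gives the robot as it stands.
- The arm moves only by the tool drive_tool, never from a script. Its argument "steps" is a list of rows, each a list of 2 entries, a list of its own where there are three numbers: the shift along the tool's x, y, z in mm, then the turn about the tool's z in degrees. In form: [[[dx, dy, dz], twist], ...]. A call has 1 to 8 rows; each row shifts and turns the commanded pose from where the row before left it, along the tool's axes as they then stand; what a row does not reach is not made up. A row lasts 1/12 s, in which the tool goes at most 41.7 mm and 7.16 degrees, less where a joint would pass 70% of its speed; a pose out of reach is approached as far as the arm can. A call is refused whole if a number of a shift passes 41.7 or a number of a turn 7.16, either way. A call with a gripper value outside its range is refused whole. "jaw" is the opening, from 0 (shut) to 1 (fully open), set as the call begins (left out, the last holds). The fingers move at their own pace and stop on an object; "force" is the grip in N (left out, the last holds). Time passes only in rows, so rows that do not move let the fingers close. It gives the time, the measured TCP pose, the force and the opening at its end, in the units of the state.
- bot.read_state(): the state, without advancing time (a new reading comes with each control period).
- bot.read_camera(name): name is "side" or "top" or "wrist"; returns the picture (400x640x3 uint8, red, green, blue); there is no depth.
- bot.camera_info(name): a dict with "fx", "fy", "cx", "cy" (pixels), "D" ([k1, k2, p1, p2, k3] as OpenCV has them; the pictures are not rectified), "position" and "attitude" of the camera in the world. Camera axes: x right, y down, z forward; pixel columns grow to the right and rows downward; lengths in m; the calibration is good to about 2 mm. A picture is of the moment at which its call begins: read the wrist's pose just before it. camera_info takes no time and is no camera call; for the wrist camera it gives the pose at the moment of the call.
- bot.finish_job(): hands the job in, once; it reports no verdict.
The state is a dict: "time": time; "q": joint angles; "joint_vel": joint speeds; "joint_torque": joint torques, N m; "tool_pos": TCP position; "tcp_rot": TCP orientation; "wrist_force": force on the tool from outside, world axes, zero at the start; "torque": the same for the moment, N m; "width": opening from 0.0 (shut) to 1.0 (fully open).
Only numpy, scipy, OpenCV 4.12 (cv2) and the standard library are available. Lean on these libraries where they do the work, as an engineer would, in place of code of your own. Each camera call takes 0.05 s, during which the arm holds its last target.

## Task

Put the two-storey bird feeder together on the jig, one part after another from the bottom up: the tray between the jig's stops, the tall walls on the tray, the deck on the tall walls, the low walls on the deck and the roof on top. Each part must sit fully down in its place, nested with the block of its neighbour, and the finished feeder must stand by itself; leave the glue bottle, the jar and the brush where they are.

Things in the scene. Friction and masses are not known exactly. Their poses are not given: they have to be found in the camera images.
- jig_seat (a point): Assembly jig fixed to the bench: a flat plywood plate 164 x 134 mm, 10 mm thick, carrying eight low wooden stops (8 mm high) that mark the corners of a 130 x 102 mm place for the tray. The origin is the centre of the plate's upper face, x along the long side, z up.
- tray_mid (a point): Feeder tray, loose, pale wood: board 120 x 92 mm, 12 mm thick, with a block 72 (x) x 42 (y) mm rising 25 mm above the board at its centre (take it by the block, across the 42 mm) and at each short end a strip 6 mm wide rising 10 mm. The only flat-bottomed board. Total height 37 mm; its origin is its centre, half-way up; x is its long direction, z up; it is the same after a half turn. It has 5 mm play all round between the jig's stops. 0.13 kg.
- tall_walls_mid (a point): Tall wall frame, loose, pale wood: rectangular frame open above and below, outside 94 (x) x 64 (y) mm, inside 82 x 52 mm, walls 6 mm, 64 mm high, a slot in each short end. Take it across the 64 mm from outside; its origin is its centre, half-way up; x is its long direction, z up; it is the same after a half turn. The blocks of tray, deck and roof fit inside with 5 mm play all round. 0.13 kg.
- deck_mid (a point): Deck between the storeys, loose, pale wood: board 100 x 78 mm, 12 mm thick, with a block 72 (x) x 42 (y) mm under it, 12 mm high (it stands on this, so the board is raised), and a block 72 x 42 mm rising 25 mm above it (take it by this, across the 42 mm). Total height 49 mm; its origin is its centre, half-way up; x is its long direction, z up; it is the same after a half turn. The rim of a wall frame carries the underside of the board. 0.12 kg.
- low_walls_mid (a point): Low wall frame, loose, pale wood: same outline and walls as the tall one (outside 94 x 64 mm, inside 82 x 52 mm) but only 42 mm high and with plain closed ends. Take it across the 64 mm from outside; its origin is its centre, half-way up; x is its long direction, z up; it is the same after a half turn. 0.09 kg.
- roof_mid (a point): Roof, loose: dark sloping boards 116 (x) x 100 (y) mm at the eaves, ridge beam along x, 20 mm wide and 100 mm long, rising 28 mm above the slopes beside it (take it by the beam, across the 20 mm), and beneath a block 72 x 42 mm, 12 mm high, on which it stands. A wall frame's rim carries the flat underside 12 mm above its foot. Total height 70 mm; its origin is its centre, half-way up; x is its long direction, z up; it is the same after a half turn. 0.20 kg.
- glue_mid (a point): Bystander: white glue bottle, red cap, 56 mm across, 160 mm high; origin half-way up.
- jar_mid (a point): Bystander: amber glass jar with dark lid, 68 mm across, 85 mm high; origin half-way up.
- brush: Bystander: flat brush lying on the bench beyond the work; origin on its underside at its middle, x towards the bristles.
Not all that is in view belongs to the job. Leave any red look-alike of the part that bears roof_mid alone.

How it is judged:
By the outcome, as a careful person would: the job done as asked, in the order asked, and still so for the second after the job is handed in, with the robot touching nothing.
It also fails if it takes over 131 s, if anything falls off the work surface, if the arm or the gripper's body presses on something with over 40 N, if the wrist force passes 120 N, or if a joint passes its speed limit or range.

## Working session

There is one attempt and no reset: what is moved stays moved. The work goes in short steps, Python scripts to look and compute and a tool call to move; the robot and the scene stay as the last step left them, time stands still between calls to the robot, and variables do not carry over. Pictures are saved under pics/ and viewed, and the job is handed in when it is done.

Besides the shell and the picture viewer there is one more tool, called by a JSON object that holds its "api" and its "payload", one argument or row to a line. drive_tool: Moves the arm, as the interface text tells. Its arguments: {"type":"object","properties":{"steps":{"type":"array","items":{"type":"array"}},"jaw":{"type":"number"},"force":{"type":"number"}},"required":["steps"]}

```bash
ls; mkdir -p pics; python3 - <<'E'
from workcell import bot
import cv2
for n in ("side","top","wrist"):
    i=bot.camera_info(n); print(n,i)
    cv2.imwrite(f"pics/{n}0.png",bot.read_camera(n)[:,:,::-1])
print(bot.read_state())
E
```

```text
pics
side {'fx': 398.95076314140977, 'fy': 398.95076314140977, 'cx': 316.12837449663544, 'cy': 194.6284191044232, 'D': array([0.01388815, 0.        , 0.        , 0.        , 0.        ]), 'position': array([ 0.01409252, -0.94628595,  1.09602161]), 'attitude': array([-2.23826748,  0.63113096, -0.27367886])}
top {'fx': 396.3008047203636, 'fy': 396.3008047203636, 'cx': 323.1069177079202, 'cy': 197.60237089880223, 'D': array([-0.07530636,  0.        ,  0.        ,  0.        ,  0.        ]), 'position': array([0.48169001, 0.01956144, 1.52494164]), 'attitude': array([-2.16049564,  2.20852336, -0.09421845])}
wrist {'fx': 356.6758592846551, 'fy': 356.6758592846551, 'cx': 319.31481834212906, 'cy': 203.3613173610208, 'D': array([-0.08059762,  0.        ,  0.        ,  0.        ,  0.        ]), 'position': array([0.09258425, 0.67236053, 0.37172375]), 'attitude': array([2.2857527 , 1.78515926, 0.25952547])}
{'time': 0.15, 'q': array([ 1.28909817e+00,  2.64587566e-01,  1.60507428e+00, -1.15784078e-05,
        1.27372544e+00, -3.68563864e-02]), 'joint_vel': array([-0.00299026, -0.00027687, -0.00378498, -0.00035855, -0.00060755,
        0.00160432]), 'joint_torque': array([ 4.49583076e-04, -5.15913677e+01, -3.67954051e+01,  1.04501698e-04,
        8.14913947e-03,  1.20117539e-05]), 'tool_pos': array([0.16343703, 0.65431511, 0.23023547]), 'tcp_rot': array([-3.83597756e-01, -3.11780848e+00,  2.78582231e-03]), 'wrist_force': array([-0.14380287,  0.47200751, -0.09357235]), 'torque': array([ 0.02853132, -0.03945631,  0.00403487]), 'width': 0.9996026023243142}
```

View pics/top0.png

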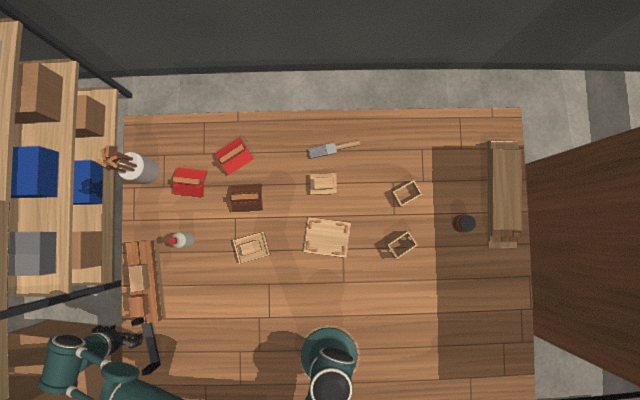

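View pics/side0.png

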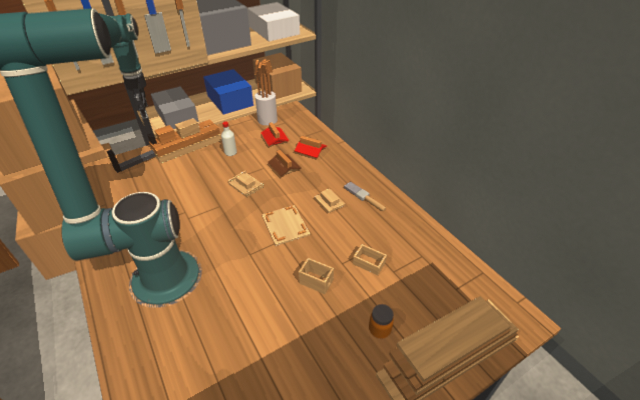

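View pics/wrist0.png

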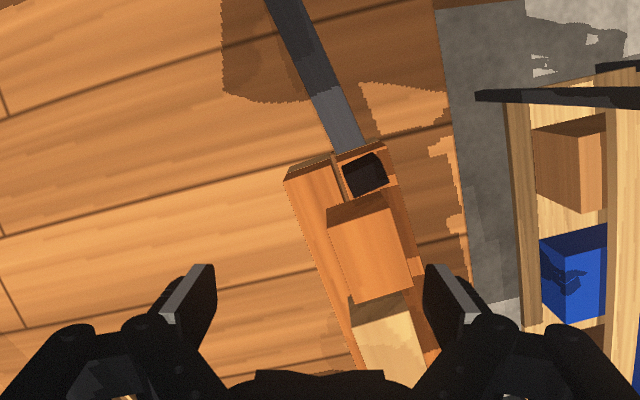

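```bash
python3 - <<'E'
import cv2, numpy as np
t=cv2.imread("pics/top0.png"); s=cv2.imread("pics/side0.png")
a=cv2.resize(t[130:270,160:350],None,fx=4,fy=4,interpolation=cv2.INTER_CUBIC); cv2.imwrite("pics/c1.png",a)
a=cv2.resize(t[165:265,290:430],None,fx=5,fy=5,interpolation=cv2.INTER_CUBIC); cv2.imwrite("pics/c2.png",a)
a=cv2.resize(s[120:300,220:400],None,fx=3.3,fy=3.3,interpolation=cv2.INTER_CUBIC); cv2.imwrite("pics/c3.png",a)
E
```

```text
(no output)
```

View pics/c1.png

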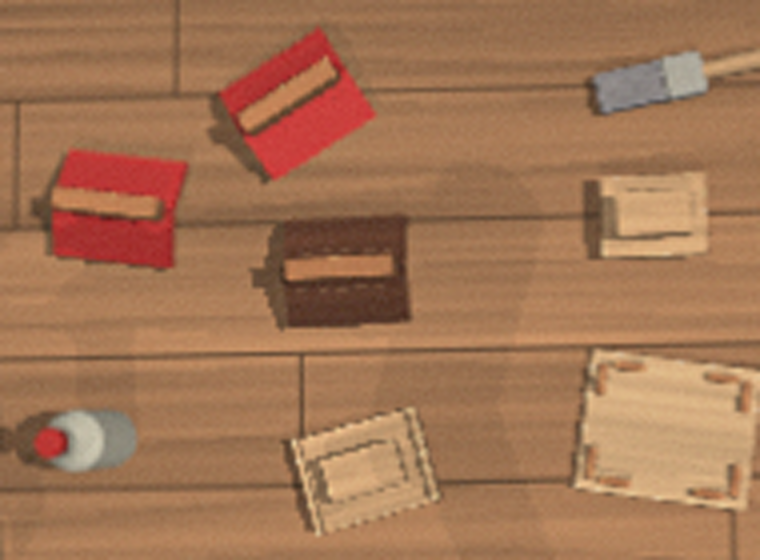

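View pics/c2.png

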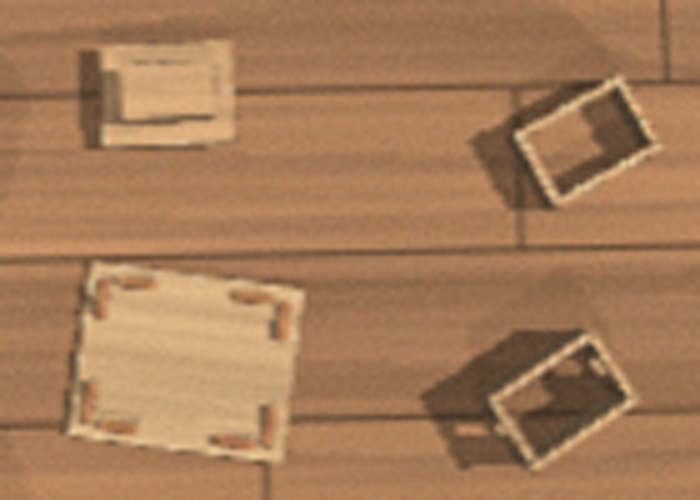

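View pics/c3.png

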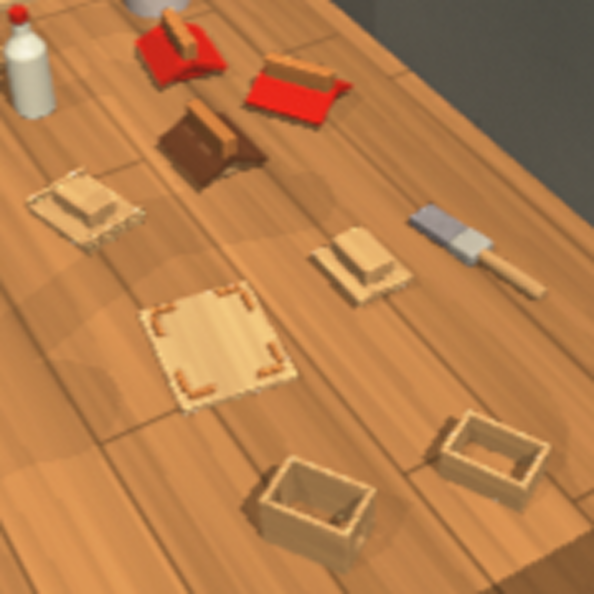

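```bash
cat > h.py <<'E'
import numpy as np, cv2
from scipy.spatial.transform import Rotation as R
from scipy.optimize import least_squares
def cam(i):
    K=np.array([[i['fx'],0,i['cx']],[0,i['fy'],i['cy']],[0,0,1.]]); return K,np.array(i['D']),np.array(i['position']),R.from_rotvec(i['attitude']).as_matrix()
def px2w(i,px,z):
    K,D,p,A=cam(i); u=cv2.undistortPoints(np.array(px,float).reshape(-1,1,2),K,D).reshape(-1,2)
    d=np.c_[u,np.ones(len(u))]@A.T; z=np.broadcast_to(z,(len(u),)); t=(z-p[2])/d[:,2]; return p+d*t[:,None]
def proj(i,P):
    K,D,p,A=cam(i); Pc=(np.array(P,float)-p)@A
    return cv2.projectPoints(Pc,np.zeros(3),np.zeros(3),K,D)[0].reshape(-1,2)
def rectpts(L,W,z): return [(sx*L/2,sy*W/2,z) for sx,sy in((1,1),(1,-1),(-1,-1),(-1,1))]
def place(pose,P):
    x,y,a=pose; P=np.array(P,float); c,s=np.cos(a),np.sin(a)
    return np.c_[x+c*P[:,0]-s*P[:,1],y+s*P[:,0]+c*P[:,1],P[:,2]]
def fit(i,P,px,x0):
    r=least_squares(lambda q:(proj(i,place(q,P))-np.array(px,float)).ravel(),x0)
    return r.x,np.sqrt(np.mean(r.fun**2))
def st(bot):
    s=bot.read_state(); M=R.from_rotvec(s['tcp_rot']).as_matrix()
    yaw=np.degrees(np.arctan2(M[1,1],M[0,1])) # direction of jaw axis
    return s,M,yaw
def go(bot,x,y,z,yaw):
    """yaw deg: wanted world direction of part long axis (jaw y perpendicular)."""
    s,M,jy=st(bot)
    d=M.T@(np.array([x,y,z])-s['tool_pos'])*1e3
    want=yaw+90; tw=(want-jy+90)%180-90
    # tool z is down: +twist about tool z = -yaw
    print("t %.2f pos"%s['time'],s['tool_pos'].round(4),"jaw dir %.2f"%jy,"q6 %.2f"%s['q'][5],"| shift tool mm",d.round(1),"twist deg %.2f"%(-tw),"tilt",M[:,2].round(4))
E
python3 - <<'E'
from workcell import bot
from h import *
i=bot.camera_info("top")
for n,p,z in (("jig",(327,238),.01),("tray",(250,247),.037),("deck",(322,184),.049),("low",(406,193),.042),("tall",(401,244),.064),("roof",(245,198),.07),("glue",(172,240),.16),("jar",(465,223),.085)):
    w=px2w(i,[p],z)[0]; print(n,w.round(3),np.hypot(*w[:2]).round(3))
print(R.from_rotvec(bot.camera_info("wrist")['attitude']).as_matrix().round(3)); print(st(bot)[1].round(3))
E
```

```text
jig [ 0.447 -0.004  0.01 ] 0.447
tray [0.42  0.285 0.037] 0.507
deck [0.649 0.01  0.049] 0.65
low [ 0.609 -0.306  0.042] 0.682
tall [ 0.419 -0.275  0.064] 0.502
roof [0.601 0.296 0.07 ] 0.67
glue [0.454 0.534 0.16 ] 0.701
jar [ 0.491 -0.511  0.085] 0.708
[[ 0.242  0.93   0.278]
 [ 0.97  -0.232 -0.071]
 [-0.001  0.287 -0.958]]
[[-0.97   0.242 -0.   ]
 [ 0.242  0.97  -0.002]
 [ 0.    -0.002 -1.   ]]
```

```bash
python3 - <<'E'
from workcell import bot
from h import *
go(bot,.42,.285,.25,104)
E
```

```text
t 0.15 pos [0.1634 0.6543 0.2302] jaw dir 75.97 q6 -0.04 | shift tool mm [-338.4 -296.1  -19.3] twist deg 61.97 tilt [-5.0e-04 -1.7e-03 -1.0e+00]
```

{"api": "drive_tool", "payload": {
  "steps": [
    [[-28,-24.5,-1.6],0],
    [[-28,-24.5,-1.6],0],
    [[-28,-24.5,-1.6],0],
    [[-28,-24.5,-1.6],0],
    [[-28,-24.5,-1.6],0],
    [[-28,-24.5,-1.6],0],
    [[-28,-24.5,-1.6],0],
    [[-28,-24.5,-1.6],0]
  ]
}}

```text
time: 0.82
tool_pos: [0.3339, 0.4087, 0.2439]
tcp_rot: [-0.383, -3.118, 0.001]
wrist_force: [1.1, -0.5, 0.9]
width: 1.002
```

{"api": "drive_tool", "payload": {
  "steps": [
    [[-28,-24.5,-1.6],0],
    [[-28,-24.5,-1.6],0],
    [[-28,-24.5,-1.6],0],
    [[-28,-24.5,-1.6],0],
    [[0,0,0],7],
    [[0,0,0],7],
    [[0,0,0],7],
    [[0,0,0],7]
  ]
}}

```text
time: 1.48
tool_pos: [0.4184, 0.2875, 0.2502]
tcp_rot: [-1.137, -2.928, 0.001]
wrist_force: [1.3, 0.5, -0.3]
width: 1.001
```

{"api": "drive_tool", "payload": {
  "steps": [
    [[0,0,0],7],
    [[0,0,0],7],
    [[0,0,0],7],
    [[0,0,0],7],
    [[0,0,0],6],
    [[0,0,0],0],
    [[0,0,0],0]
  ]
}}

```text
time: 2.07
tool_pos: [0.4181, 0.2881, 0.2502]
tcp_rot: [-1.931, -2.478, 0.001]
wrist_force: [-0.3, 0.9, 0.4]
width: 0.999
```

```bash
cat > look.py <<'E'
import sys,pickle
from workcell import bot
from h import *
n=sys.argv[1]; i=bot.camera_info("wrist"); im=bot.read_camera("wrist")[:,:,::-1]
pickle.dump(i,open(f"pics/{n}.pkl","wb")); cv2.imwrite(f"pics/{n}.png",im)
cv2.imwrite(f"pics/{n}_v.png",cv2.resize(im,(800,500),interpolation=cv2.INTER_CUBIC))
E
python3 look.py w1;  python3 -c "
from workcell import bot
from h import *
go(bot,.42,.285,.25,104)"
```

```text
t 2.12 pos [0.4182 0.2881 0.2503] jaw dir 14.14 q6 0.31 | shift tool mm [-3.5  1.   0.3] twist deg 0.14 tilt [-3.e-04 -2.e-04 -1.e+00]
```

View pics/w1.png

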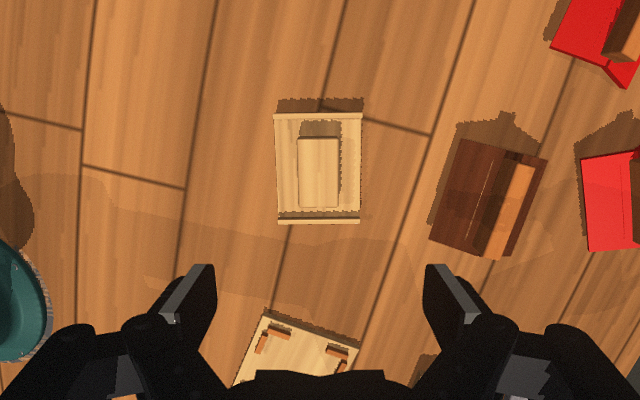

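```bash
cat > crop.py <<'E'
import sys,cv2
n,x0,y0,x1,y1,f,o=sys.argv[1:8]; x0,y0,x1,y1,f=map(int,(x0,y0,x1,y1,f))
im=cv2.imread(f"pics/{n}.png")[y0:y1,x0:x1]; a=cv2.resize(im,None,fx=f,fy=f,interpolation=cv2.INTER_CUBIC)
for x in range((x0//10+1)*10,x1,10):
    cv2.line(a,((x-x0)*f+f//2,0),((x-x0)*f+f//2,6),(0,255,255),1); 
    if x%20==0: cv2.putText(a,str(x),((x-x0)*f-10,18),0,.4,(0,255,255),1)
for y in range((y0//10+1)*10,y1,10):
    cv2.line(a,(0,(y-y0)*f+f//2),(6,(y-y0)*f+f//2),(0,255,255),1)
    if y%20==0: cv2.putText(a,str(y),(8,(y-y0)*f+6),0,.4,(0,255,255),1)
cv2.imwrite(f"pics/{o}.png",a)
E
python3 crop.py w1 260 95 380 235 4 w1c
```

```text
(no output)
```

View pics/w1c.png

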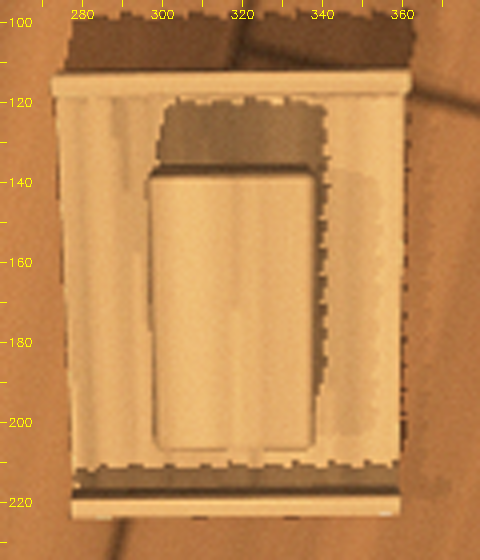

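```bash
python3 - <<'E'
import pickle
from h import *
i=pickle.load(open("pics/w1.pkl","rb"))
px=[(297.5,138.5),(338.6,138.5),(338.2,207),(298.7,207),(273.2,113.2),(362.7,113.2),(360,223.7),(278,223.7)]
for z in (.037,):
  print(px2w(i,px,[.037]*4+[.022]*4).round(4))
P=rectpts(.072,.042,.037)+rectpts(.12,.092,.022)
best=min((fit(i,[P[j] for j in o+[k+4 for k in o]],px,(.42,.285,a)) for o in ([0,1,2,3],[1,2,3,0],[2,3,0,1],[3,0,1,2],[3,2,1,0],[0,3,2,1],[1,0,3,2],[2,1,0,3]) for a in (1.8,)),key=lambda r:r[1])
print(best,np.degrees(best[0][2]))
E
```

```text
[[0.3888 0.3157 0.037 ]
 [0.4282 0.3256 0.037 ]
 [0.4461 0.2571 0.037 ]
 [0.4062 0.247  0.037 ]
 [0.3585 0.3327 0.022 ]
 [0.4464 0.3548 0.022 ]
 [0.4763 0.24   0.022 ]
 [0.3886 0.2179 0.022 ]]
(array([0.41739361, 0.28623747, 1.82263745]), np.float64(0.6305175515507713)) 104.42943335184299
```

```bash
python3 - <<'E'
from workcell import bot
from h import *
go(bot,.44,-0.004,.25,82.3)
E
```

```text
t 2.12 pos [0.4182 0.2881 0.2503] jaw dir 14.14 q6 0.31 | shift tool mm [-288.6  -50.2    0.3] twist deg 21.84 tilt [-3.e-04 -2.e-04 -1.e+00]
```

{"api": "drive_tool", "payload": {
  "steps": [
    [[-36,-6,0],0],
    [[-36,-6,0],0],
    [[-36,-6,0],0],
    [[-36,-6,0],0],
    [[-36,-6,0],0],
    [[-36,-6,0],0],
    [[-36,-6,0],0],
    [[-36,-6,0],0]
  ]
}}

```text
time: 2.78
tool_pos: [0.441, -0.0045, 0.2507]
tcp_rot: [1.931, 2.477, 0.001]
wrist_force: [0.9, -1.2, 0.4]
width: 1.002
```

{"api": "drive_tool", "payload": {
  "steps": [
    [[0,0,0],7],
    [[0,0,0],7],
    [[0,0,0],7],
    [[0,0,0],0.8],
    [[0,0,0],0],
    [[0,0,0],0]
  ]
}}

```text
time: 3.28
tool_pos: [0.4412, -0.0027, 0.2504]
tcp_rot: [-2.364, -2.07, 0.0]
wrist_force: [0.4, 0.6, -0.5]
width: 0.998
```

```bash
python3 look.py w2; python3 -c "
from workcell import bot
from h import *
go(bot,.44,-0.004,.25,82.3)"; python3 crop.py w2 220 60 420 260 4 w2c
```

```text
t 3.33 pos [ 0.4413 -0.0026  0.2505] jaw dir -7.62 q6 0.07 | shift tool mm [-1.5 -1.1  0.5] twist deg 0.08 tilt [-0.  0. -1.]
```

View pics/w2.png

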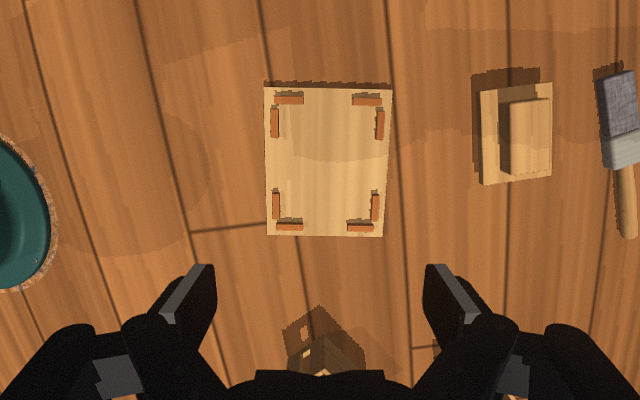

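View pics/w2c.png

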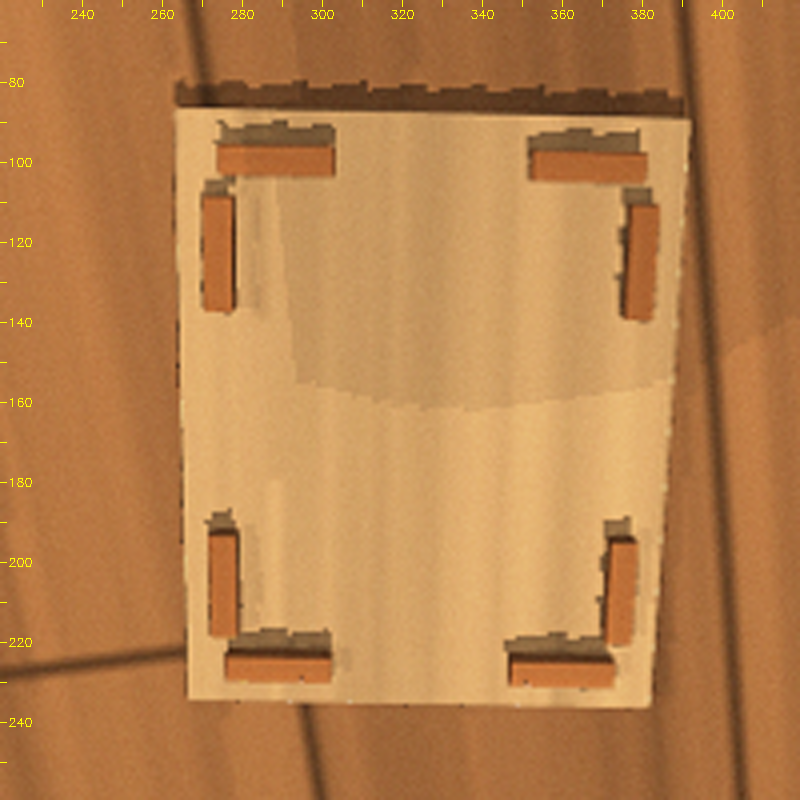

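```bash
cat >> h.py <<'E'
def fitrect(n,groups,x0):
    """groups: list of (L,W,z,[4 px in order TL,TR,BR,BL])"""
    import pickle
    i=pickle.load(open(f"pics/{n}.pkl","rb")); px=sum([g[3] for g in groups],[])
    res=[]
    for k in range(4):
        P=sum([[rectpts(*g[:3])[(k+j)%4] for j in range(4)] for g in groups],[])
        for a in (x0[2],x0[2]+np.pi/2,x0[2]+np.pi,x0[2]-np.pi/2): res.append(fit(i,P,px,(x0[0],x0[1],a)))
        P=P[::1]
    b=min(res,key=lambda r:r[1]); print(n,b[0][:2].round(4),"yaw %.2f"%(np.degrees(b[0][2])%180),"rms %.2f"%b[1]); return b
E
python3 - <<'E'
from h import *
fitrect("w2",[(.164,.134,.01,[(264,87.5),(392.5,90),(382.7,237),(266.7,234.8)])],(.44,0,1.4))
fitrect("w2",[(.112,.102,.018,[(278.7,98),(375.5,98),(372,220),(279,220)])],(.44,0,1.4))
from workcell import bot
go(bot,.4174,.2862,.12,104.43)
E
```

```text
w2 [ 0.4488 -0.003 ] yaw 81.34 rms 0.60
w2 [0.4495 0.0051] yaw 82.13 rms 6.22
t 3.33 pos [ 0.4413 -0.0026  0.2505] jaw dir -7.62 q6 0.07 | shift tool mm [283.1 -61.9 130.5] twist deg -22.05 tilt [-0.  0. -1.]
```

{"api": "drive_tool", "payload": {
  "steps": [
    [[35.4,-7.7,0],0],
    [[35.4,-7.7,0],0],
    [[35.4,-7.7,0],0],
    [[35.4,-7.7,0],0],
    [[35.4,-7.7,0],0],
    [[35.4,-7.7,0],0],
    [[35.4,-7.7,0],0],
    [[35.3,-8,0],0]
  ]
}}

```text
time: 4.0
tool_pos: [0.4178, 0.2882, 0.2506]
tcp_rot: [2.364, 2.069, 0.001]
wrist_force: [1.1, 0.1, 1.0]
width: 0.997
```

{"api": "drive_tool", "payload": {
  "steps": [
    [[0,0,0],-7],
    [[0,0,0],-7],
    [[0,0,0],-7],
    [[0,0,30],-1],
    [[0,0,40],0],
    [[0,0,40],0],
    [[0,0,20],0],
    [[0,0,0],0]
  ]
}}

```text
time: 4.67
tool_pos: [0.414, 0.2837, 0.1145]
tcp_rot: [-1.924, -2.478, 0.017]
wrist_force: [-1.0, -0.5, 0.3]
width: 0.999
```

```bash
python3 - <<'E'
from workcell import bot
from h import *
go(bot,.4174,.2862,.014,104.43)
E
```

```text
t 4.67 pos [0.414  0.2837 0.1145] jaw dir 14.34 q6 0.30 | shift tool mm [  1.9   5.  100.5] twist deg -0.09 tilt [-0.0097 -0.006  -0.9999]
```

{"api": "drive_tool", "payload": {
  "steps": [
    [[0,0,0],0],
    [[0,0,0],0]
  ]
}}

```text
time: 4.83
tool_pos: [0.4197, 0.287, 0.1222]
tcp_rot: [1.928, 2.479, 0.004]
wrist_force: [0.5, -0.5, 1.7]
width: 0.997
```

```bash
python3 - <<'E'
from workcell import bot
from h import *
go(bot,.4174,.2862,.014,104.43)
E
```

```text
t 4.83 pos [0.4197 0.287  0.1222] jaw dir 14.25 q6 0.30 | shift tool mm [ -0.3  -2.7 108.2] twist deg -0.18 tilt [ 0.0023  0.0014 -1.    ]
```

{"api": "drive_tool", "payload": {
  "steps": [
    [[-0.3,-1.5,22],0],
    [[0,0,22],0],
    [[0,0,22],0],
    [[0,0,18],0],
    [[0,0,12],0],
    [[0,0,8],0],
    [[0,0,0],0],
    [[0,0,0],0]
  ]
}}

```text
time: 5.5
tool_pos: [0.4181, 0.286, 0.0175]
tcp_rot: [1.93, 2.478, 0.002]
wrist_force: [0.2, -0.0, -0.2]
width: 1.001
```

```bash
python3 look.py w3; python3 - <<'E'
from workcell import bot
from h import *
go(bot,.4174,.2862,.014,104.43)
E
```

```text
t 5.55 pos [0.4183 0.2861 0.0179] jaw dir 14.18 q6 0.30 | shift tool mm [ 0.3 -0.9  3.9] twist deg -0.25 tilt [ 0.0021  0.0013 -1.    ]
```

View pics/w3.png

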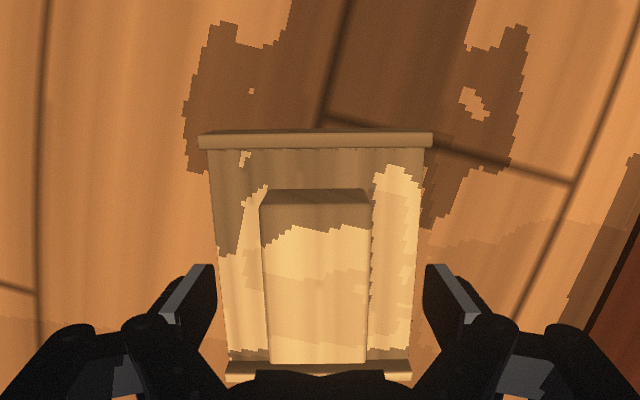

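{"api": "drive_tool", "payload": {
  "steps": [
    [[0,-0.7,3.9],-0.2],
    [[0,0,0],0]
  ]
}}

```text
time: 5.72
tool_pos: [0.4169, 0.2855, 0.0132]
tcp_rot: [1.925, 2.482, 0.002]
wrist_force: [0.4, 0.9, -1.7]
width: 0.997
```

{"api": "drive_tool", "payload": {
  "steps": [
    [[0,0,0],0],
    [[0,0,0],0],
    [[0,0,0],0],
    [[0,0,0],0],
    [[0,0,0],0],
    [[0,0,0],0]
  ],
  "jaw": 0,
  "force": 40
}}

```text
time: 6.22
tool_pos: [0.4169, 0.2854, 0.013]
tcp_rot: [1.926, 2.482, 0.001]
wrist_force: [0.5, 0.3, 3.3]
width: 0.48
```

```bash
python3 look.py w4; python3 - <<'E'
from workcell import bot
from h import *
go(bot,.4174,.2862,.014,104.43); print(bot.read_state()['wrist_force'],bot.read_state()['width'])
E
```

```text
t 6.27 pos [0.4169 0.2854 0.013 ] jaw dir 14.37 q6 0.30 | shift tool mm [ 0.6  0.7 -1. ] twist deg -0.06 tilt [ 7.e-04  4.e-04 -1.e+00]
[-0.23052746 -0.13964581  2.05426795] 0.4866819896149278
```

View pics/w4.png

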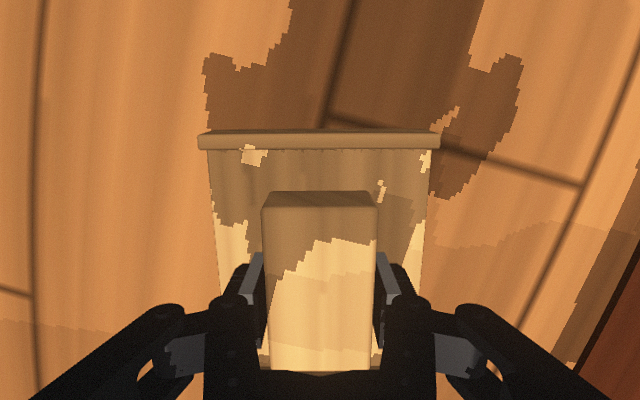

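{"api": "drive_tool", "payload": {
  "steps": [
    [[0,0,-10],0],
    [[0,0,-25],0],
    [[0,0,-25],0],
    [[0,0,-20],0],
    [[0,0,0],0]
  ]
}}

```text
time: 6.68
tool_pos: [0.4193, 0.287, 0.0974]
tcp_rot: [1.924, 2.48, 0.012]
wrist_force: [1.0, 0.7, -0.2]
width: 0.484
```

```bash
python3 - <<'E'
from workcell import bot
from h import *
go(bot,.4488,-.003,.093,81.34); s=bot.read_state();print(s['wrist_force'],s['width'])
E
```

```text
t 6.68 pos [0.4193 0.287  0.0974] jaw dir 14.37 q6 0.30 | shift tool mm [-288.2  -43.5    3.4] twist deg 23.03 tilt [ 0.0068  0.0042 -1.    ]
[ 1.01551284  0.65663811 -0.20567156] 0.4844670096904509
```

{"api": "drive_tool", "payload": {
  "steps": [
    [[-15,-2.3,0],0],
    [[-28,-4.2,0],0],
    [[-28,-4.2,0],0],
    [[-28,-4.2,0],0],
    [[-28,-4.2,0],0],
    [[-28,-4.2,0],0],
    [[-28,-4.2,0],0],
    [[-28,-4.2,0],0]
  ]
}}

```text
time: 7.35
tool_pos: [0.437, 0.0716, 0.0917]
tcp_rot: [-1.925, -2.481, 0.002]
wrist_force: [1.0, 0.6, -1.4]
width: 0.481
```

{"api": "drive_tool", "payload": {
  "steps": [
    [[-28,-4.2,0],0],
    [[-28,-4.2,0],0],
    [[-21,-3,0],0],
    [[0,0,0],6],
    [[0,0,0],6],
    [[0,0,0],6],
    [[0,0,0],5],
    [[0,0,0],0]
  ]
}}

```text
time: 8.02
tool_pos: [0.4451, -0.0046, 0.0916]
tcp_rot: [-2.384, -2.044, 0.002]
wrist_force: [-0.2, -0.0, -2.4]
width: 0.486
```

{"api": "drive_tool", "payload": {
  "steps": [
    [[0,0,0],0],
    [[0,0,0],0]
  ]
}}

```text
time: 8.18
tool_pos: [0.4457, -0.0044, 0.0921]
tcp_rot: [-2.379, -2.05, 0.001]
wrist_force: [-0.0, 0.1, -0.9]
width: 0.482
```

```bash
python3 look.py w5; python3 - <<'E'
from workcell import bot
from h import *
go(bot,.4488,-.003,.093,81.34); s=bot.read_state();print(s['wrist_force'],s['width'])
E
```

```text
t 8.23 pos [ 0.4458 -0.0044  0.0922] jaw dir -8.52 q6 0.08 | shift tool mm [ 1.8  2.7 -0.8] twist deg 0.14 tilt [-7.e-04  0.e+00 -1.e+00]
[ 0.4822303  -0.64429906 -0.60903377] 0.4849032615551037
```

View pics/w5.png

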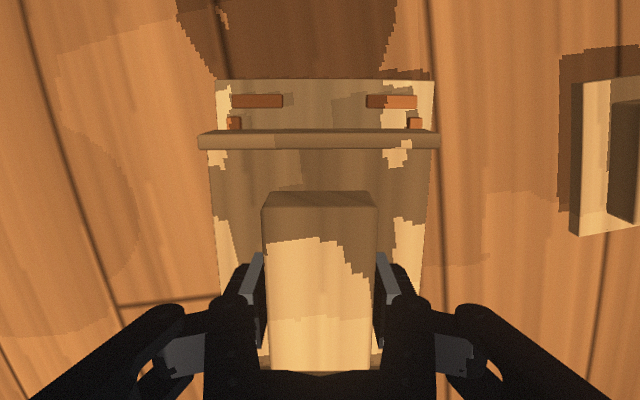

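{"api": "drive_tool", "payload": {
  "steps": [
    [[1.2,2.7,10],0.1],
    [[0,0,20],0],
    [[0,0,18],0],
    [[0,0,4],0],
    [[0,0,0],0],
    [[0,0,0],0]
  ]
}}

```text
time: 8.73
tool_pos: [0.449, -0.0036, 0.0404]
tcp_rot: [-2.383, -2.046, 0.001]
wrist_force: [0.8, -1.5, -1.6]
width: 0.482
```

```bash
python3 look.py w6; python3 - <<'E'
from workcell import bot
from h import *
go(bot,.4488,-.003,.023,81.34); s=bot.read_state();print(s['wrist_force'],s['width'])
E
```

```text
t 8.78 pos [ 0.4497 -0.0037  0.0411] jaw dir -8.71 q6 0.09 | shift tool mm [ 0.5 -1.  18.1] twist deg -0.05 tilt [ 8.e-04 -0.e+00 -1.e+00]
[ 0.08369707  0.16108037 -0.93781082] 0.4839212815010636
```

View pics/w6.png

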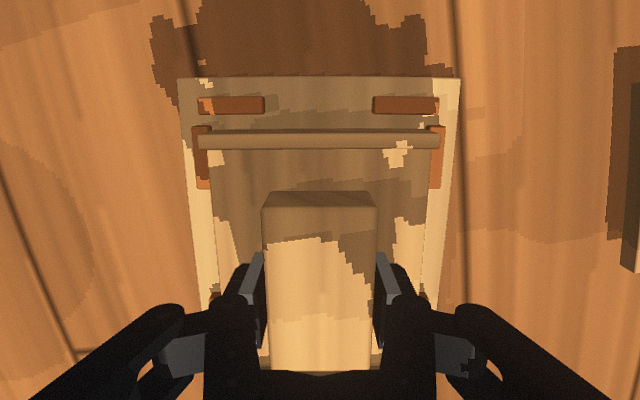

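{"api": "drive_tool", "payload": {
  "steps": [
    [[0,-0.7,6],0],
    [[0,0,6],0],
    [[0,0,4],0],
    [[0,0,1.5],0],
    [[0,0,0],0],
    [[0,0,0],0]
  ]
}}

```text
time: 9.28
tool_pos: [0.4484, -0.0036, 0.023]
tcp_rot: [2.384, 2.046, 0.0]
wrist_force: [0.2, 0.9, -1.5]
width: 0.483
```

```bash
python3 - <<'E'
from workcell import bot
from h import *
go(bot,.4488,-.003,.023,81.34); s=bot.read_state();print(s['wrist_force'],s['width'])
E
```

```text
t 9.28 pos [ 0.4484 -0.0036  0.023 ] jaw dir -8.73 q6 0.09 | shift tool mm [0.7 0.3 0. ] twist deg -0.07 tilt [ 1.e-04 -0.e+00 -1.e+00]
[ 0.15654383  0.9019994  -1.5273643 ] 0.48343145620052413
```

{"api": "drive_tool", "payload": {
  "steps": [
    [[0,0,0.8],0],
    [[0,0,0],0],
    [[0,0,0],0]
  ]
}}

```text
time: 9.53
tool_pos: [0.4485, -0.0036, 0.0229]
tcp_rot: [-2.384, -2.046, 0.0]
wrist_force: [-3.4, 0.8, 6.8]
width: 0.482
```

{"api": "drive_tool", "payload": {
  "steps": [
    [[0,0,0],0],
    [[0,0,0],0],
    [[0,0,0],0],
    [[0,0,0],0],
    [[0,0,0],0]
  ],
  "jaw": 1
}}

```text
time: 9.95
tool_pos: [0.4484, -0.0036, 0.0222]
tcp_rot: [-2.384, -2.046, -0.0]
wrist_force: [0.1, 0.2, -0.2]
width: 1.0
```

{"api": "drive_tool", "payload": {
  "steps": [
    [[0,0,-15],0],
    [[0,0,-25],0],
    [[0,0,-25],0],
    [[0,0,-30],0],
    [[0,0,-30],0],
    [[0,0,-30],0],
    [[0,0,-10],0],
    [[0,0,0],0]
  ]
}}

```text
time: 10.62
tool_pos: [0.451, -0.0037, 0.1908]
tcp_rot: [2.38, 2.043, 0.008]
wrist_force: [-0.3, -0.4, 0.2]
width: 1.002
```

```bash
python3 look.py w7; python3 - <<'E'
from workcell import bot
from h import *
go(bot,.419,-.275,.25,125)
E
python3 crop.py w7 180 60 460 260 3 w7c
```

```text
t 10.67 pos [ 0.4494 -0.0037  0.1883] jaw dir -8.73 q6 0.09 | shift tool mm [-272.8   11.4  -61.7] twist deg -43.73 tilt [ 3.2e-03 -2.0e-04 -1.0e+00]
```

View pics/w7c.png

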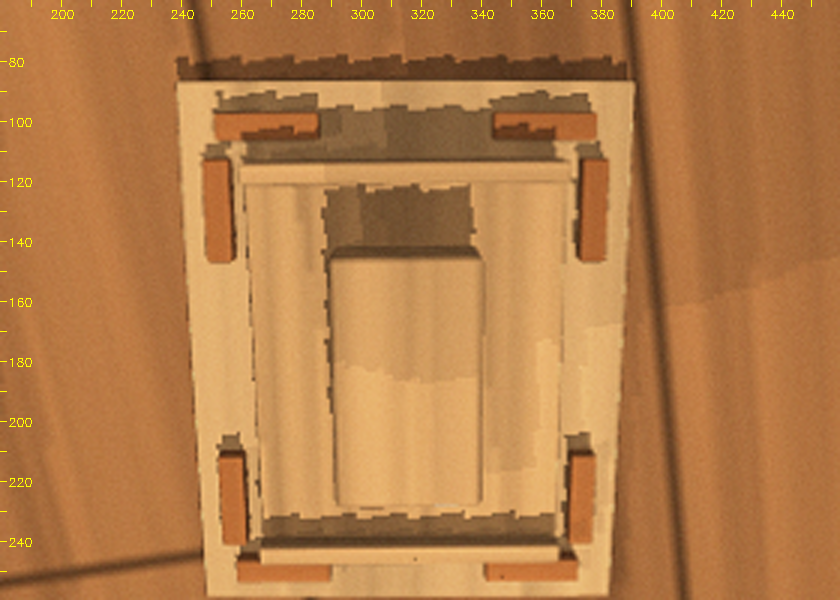

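```bash
python3 - <<'E'
from h import *
fitrect("w7",[(.072,.042,.047,[(290,145.3),(341,145.3),(340.3,228.7),(292.3,229.3)]),(.12,.092,.032,[(261,114),(371.3,114),(366.3,247),(267,247.5)])],(.44,0,1.4))
E
```

```text
w7 [ 0.4494 -0.0028] yaw 81.40 rms 0.66
```

{"api": "drive_tool", "payload": {
  "steps": [
    [[-20,0.5,-6],0],
    [[-32,1.4,-8],0],
    [[-32,1.4,-8],0],
    [[-32,1.4,-8],0],
    [[-32,1.4,-8],0],
    [[-32,1.4,-8],0],
    [[-32,1.4,-8],0],
    [[-32,1.4,-8],0]
  ]
}}

```text
time: 11.33
tool_pos: [0.4198, -0.247, 0.2464]
tcp_rot: [-2.381, -2.043, 0.002]
wrist_force: [0.3, -1.1, -0.1]
width: 0.999
```

{"api": "drive_tool", "payload": {
  "steps": [
    [[-29,1.2,0],0],
    [[0,0,0],-7],
    [[0,0,0],-7],
    [[0,0,0],-7],
    [[0,0,0],-7],
    [[0,0,0],-7],
    [[0,0,0],-7],
    [[0,0,0],-1.7]
  ]
}}

```text
time: 12.0
tool_pos: [0.417, -0.2743, 0.2458]
tcp_rot: [-1.441, -2.785, -0.001]
wrist_force: [0.6, -0.2, -0.6]
width: 0.998
```

{"api": "drive_tool", "payload": {
  "steps": [
    [[0,0,0],0],
    [[0,0,0],0]
  ]
}}

```text
time: 12.17
tool_pos: [0.4173, -0.2745, 0.2467]
tcp_rot: [-1.451, -2.782, -0.001]
wrist_force: [-0.9, 0.9, 0.9]
width: 0.999
```

```bash
python3 look.py w8; python3 - <<'E'
from workcell import bot
from h import *
go(bot,.419,-.275,.25,125)
E
python3 crop.py w8 220 60 420 260 4 w8c
```

```text
t 12.22 pos [ 0.4175 -0.2746  0.2472] jaw dir 34.91 q6 -1.24 | shift tool mm [-1.1  1.  -2.8] twist deg -0.09 tilt [-0.0028  0.002  -1.    ]
```

View pics/w8.png

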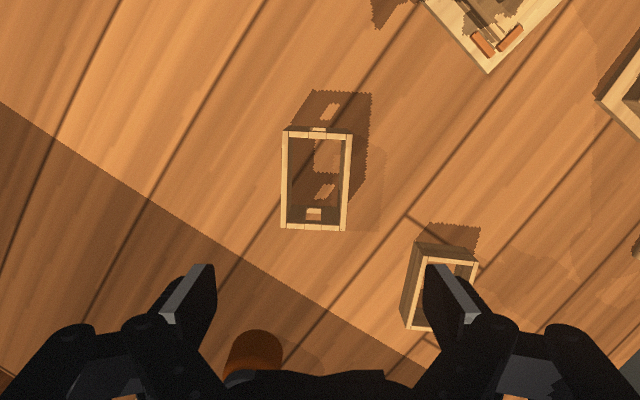

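View pics/w8c.png

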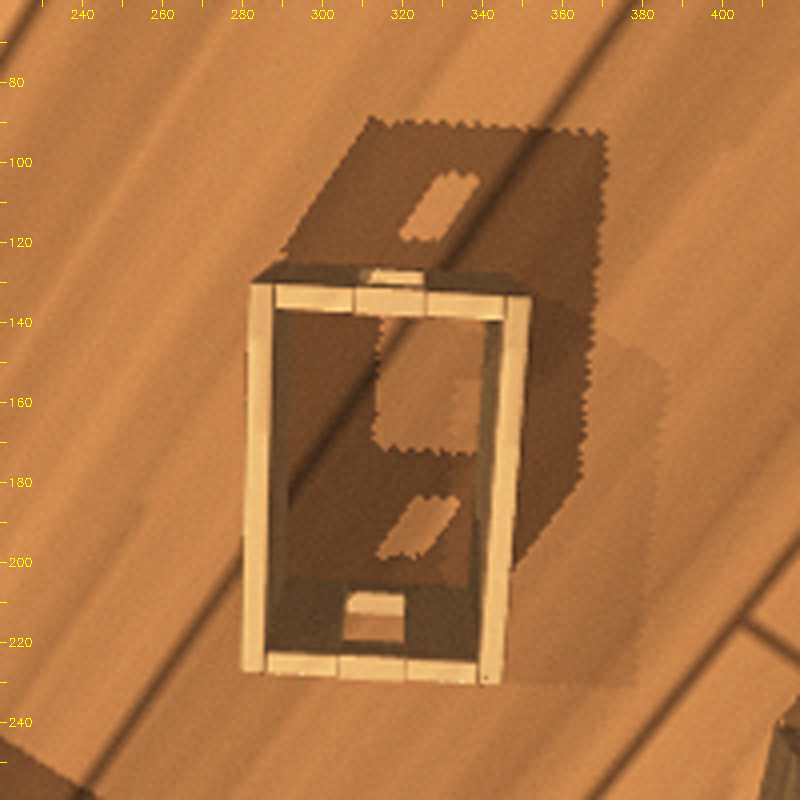

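```bash
python3 - <<'E'
from h import *
c=lambda *p:[(220+x/4,60+y/4) for x,y in p]
b=fitrect("w8",[(.094,.064,.064,c((249,283),(531,297),(499,684),(242,671))),(.082,.052,.064,c((274,305),(505,320),(477,663),(267,652)))],(.419,-.275,2.18))
from workcell import bot
go(bot,b[0][0],b[0][1],.036,np.degrees(b[0][2]))
E
```

```text
w8 [ 0.4156 -0.2793] yaw 121.85 rms 0.52
t 12.22 pos [ 0.4175 -0.2746  0.2472] jaw dir 34.91 q6 -1.24 | shift tool mm [ -3.4  -4.  211.2] twist deg 3.05 tilt [-0.0028  0.002  -1.    ]
```

{"api": "drive_tool", "payload": {
  "steps": [
    [[-3.4,-4,20],3],
    [[0,0,28],0],
    [[0,0,28],0],
    [[0,0,28],0],
    [[0,0,25],0],
    [[0,0,10],0],
    [[0,0,0],0],
    [[0,0,0],0]
  ]
}}

```text
time: 12.88
tool_pos: [0.4168, -0.2801, 0.1101]
tcp_rot: [-1.524, -2.746, -0.0]
wrist_force: [0.8, -1.4, 0.2]
width: 0.998
```

```bash
python3 look.py w9; python3 - <<'E'
from workcell import bot
from h import *
go(bot,.4156,-.2793,.022,121.85)
E
```

```text
t 12.93 pos [ 0.4177 -0.2808  0.1113] jaw dir 31.96 q6 -1.20 | shift tool mm [ 2.5 -1.1 89.3] twist deg 0.11 tilt [ 1.2e-03 -9.0e-04 -1.0e+00]
```

View pics/w9.png

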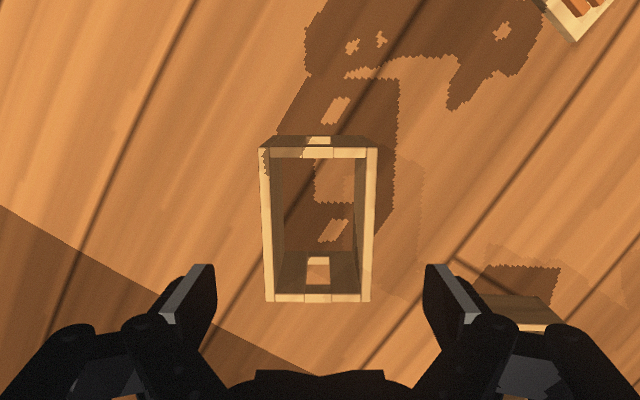

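{"api": "drive_tool", "payload": {
  "steps": [
    [[2,-0.8,15],0],
    [[0,0,22],0],
    [[0,0,22],0],
    [[0,0,18],0],
    [[0,0,11],0],
    [[0,0,0],0],
    [[0,0,0],0]
  ]
}}

```text
time: 13.52
tool_pos: [0.416, -0.2795, 0.0232]
tcp_rot: [1.523, 2.746, -0.0]
wrist_force: [0.6, -0.5, 0.2]
width: 1.002
```

```bash
python3 look.py w10; python3 - <<'E'
from workcell import bot
from h import *
go(bot,.4156,-.2793,.022,121.85)
E
```

```text
t 13.57 pos [ 0.4165 -0.2799  0.0238] jaw dir 31.97 q6 -1.20 | shift tool mm [ 1.  -0.4  1.8] twist deg 0.12 tilt [ 0.0021 -0.0016 -1.    ]
```

View pics/w10.png

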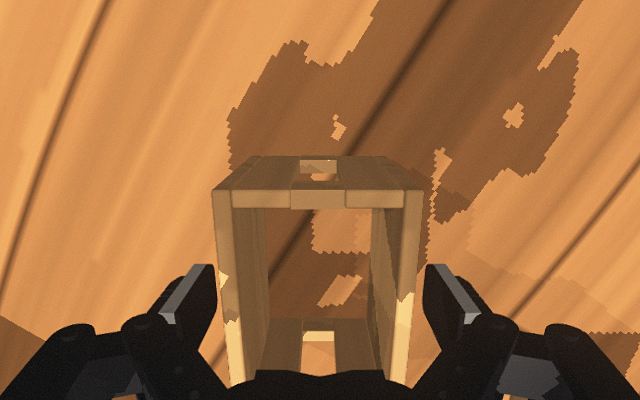

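Frame centred between the pads (left rim edge ~213, right ~422). Close.

{"api": "drive_tool", "payload": {
  "steps": [
    [[0,0,0],0],
    [[0,0,0],0],
    [[0,0,0],0],
    [[0,0,0],0],
    [[0,0,0],0]
  ],
  "jaw": 0,
  "force": 40
}}

```text
time: 13.98
tool_pos: [0.4166, -0.2801, 0.0241]
tcp_rot: [1.522, 2.744, -0.001]
wrist_force: [-1.0, 0.9, 7.3]
width: 0.746
```

```bash
python3 look.py w11; python3 - <<'E'
from workcell import bot
from h import *
go(bot,.4156,-.2793,.022,121.85); s=bot.read_state();print(s['wrist_force'],s['width'])
E
```

```text
t 14.03 pos [ 0.4166 -0.28    0.0241] jaw dir 31.98 q6 -1.20 | shift tool mm [ 1.2 -0.5  2.1] twist deg 0.13 tilt [ 0.0026 -0.002  -1.    ]
[-0.57341184 -0.68224148  6.3707147 ] 0.7434659377644851
```

View pics/w11.png

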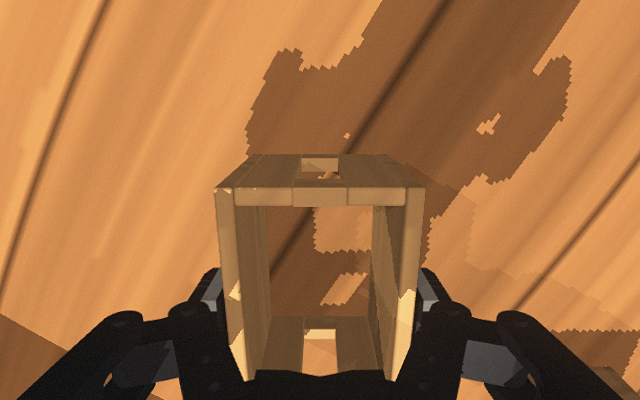

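{"api": "drive_tool", "payload": {
  "steps": [
    [[0,0,-10],0],
    [[0,0,-22],0],
    [[0,0,-25],0],
    [[0,0,-25],0],
    [[0,0,-18],0],
    [[0,0,0],0]
  ]
}}

```text
time: 14.53
tool_pos: [0.4179, -0.2809, 0.1273]
tcp_rot: [1.52, 2.74, -0.002]
wrist_force: [1.1, 0.4, -0.4]
width: 0.744
```

```bash
python3 - <<'E'
from workcell import bot
from h import *
go(bot,.449,-.003,.124,81.35); s=bot.read_state();print(s['wrist_force'],s['width'])
E
```

```text
t 14.53 pos [ 0.4179 -0.2809  0.1273] jaw dir 31.98 q6 -1.20 | shift tool mm [219.3 173.5   2.1] twist deg 40.63 tilt [ 0.0069 -0.0051 -1.    ]
[ 1.05940772  0.35395656 -0.40455024] 0.7444714614692924
```

{"api": "drive_tool", "payload": {
  "steps": [
    [[12,9.5,0],0],
    [[20,15.8,0],0],
    [[20,15.8,0],0],
    [[20,15.8,0],0],
    [[20,15.8,0],0],
    [[20,15.8,0],0],
    [[20,15.8,0],0],
    [[20,15.8,0],0]
  ]
}}

```text
time: 15.2
tool_pos: [0.4356, -0.085, 0.1212]
tcp_rot: [-1.523, -2.746, 0.001]
wrist_force: [0.2, -0.3, -0.9]
width: 0.744
```

{"api": "drive_tool", "payload": {
  "steps": [
    [[20,15.8,0],0],
    [[20,15.8,0],0],
    [[20,15.8,0],0],
    [[7,6,0],6.8],
    [[0,0,0],6.8],
    [[0,0,0],6.8],
    [[0,0,0],6.8],
    [[0,0,0],6.8]
  ]
}}

```text
time: 15.87
tool_pos: [0.4453, -0.001, 0.1211]
tcp_rot: [-2.265, -2.175, 0.002]
wrist_force: [0.4, -0.5, -0.8]
width: 0.744
```

{"api": "drive_tool", "payload": {
  "steps": [
    [[0,0,0],6.6],
    [[0,0,0],0],
    [[0,0,0],0],
    [[0,0,0],0]
  ]
}}

```text
time: 16.2
tool_pos: [0.4459, -0.0013, 0.1217]
tcp_rot: [-2.379, -2.051, 0.001]
wrist_force: [1.4, 0.3, -0.3]
width: 0.746
```

```bash
python3 look.py w12; python3 - <<'E'
from workcell import bot
from h import *
go(bot,.449,-.003,.124,81.35); s=bot.read_state();print(s['wrist_force'],s['width'])
E
```

```text
t 16.25 pos [ 0.4461 -0.0013  0.1219] jaw dir -8.50 q6 0.09 | shift tool mm [-1.2  3.1 -2.1] twist deg 0.15 tilt [-7.e-04  0.e+00 -1.e+00]
[-0.7523976   0.22797846 -0.90680437] 0.747232833534077
```

View pics/w12.png

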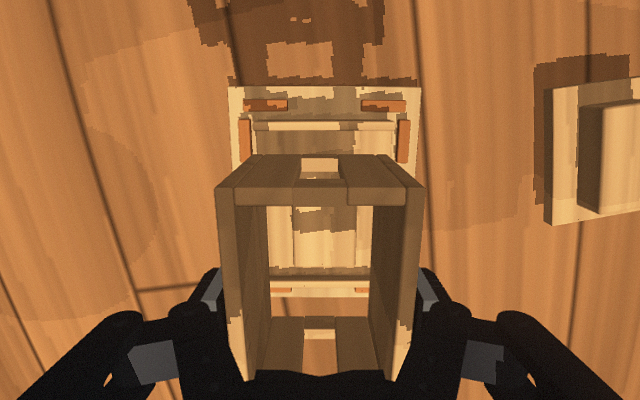

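{"api": "drive_tool", "payload": {
  "steps": [
    [[-2.4,3,8],0.1],
    [[0,0,15],0],
    [[0,0,13],0],
    [[0,0,6],0],
    [[0,0,0],0],
    [[0,0,0],0],
    [[0,0,0],0]
  ]
}}

```text
time: 16.83
tool_pos: [0.4496, -0.0043, 0.0807]
tcp_rot: [2.383, 2.046, 0.001]
wrist_force: [-0.6, 0.2, -0.9]
width: 0.743
```

```bash
python3 look.py w13; python3 - <<'E'
from workcell import bot
from h import *
go(bot,.449,-.003,.0461,81.35); s=bot.read_state();print(s['wrist_force'],s['width'])
E
python3 crop.py w13 200 80 440 380 2 w13c
```

```text
t 16.88 pos [ 0.4499 -0.0043  0.081 ] jaw dir -8.72 q6 0.09 | shift tool mm [ 1.1 -1.1 34.9] twist deg -0.07 tilt [ 1.5e-03 -1.0e-04 -1.0e+00]
[-0.11319074  0.13976929 -1.481005  ] 0.7415931138181721
```

View pics/w13c.png

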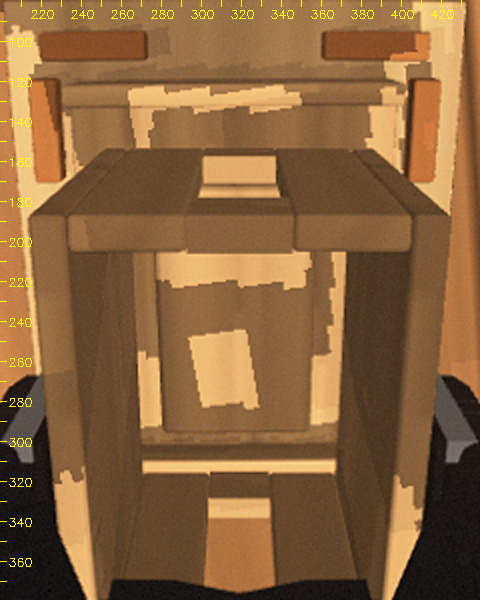

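{"api": "drive_tool", "payload": {
  "steps": [
    [[0,-1,6],0],
    [[0,0,8],0],
    [[0,0,8],0],
    [[0,0,7],0],
    [[0,0,4],0],
    [[0,0,1],0],
    [[0,0,0],0],
    [[0,0,0],0]
  ]
}}

```text
time: 17.55
tool_pos: [0.4477, -0.0039, 0.046]
tcp_rot: [-2.383, -2.045, 0.001]
wrist_force: [-1.4, 0.5, 1.3]
width: 0.744
```

```bash
python3 look.py w14; python3 - <<'E'
from workcell import bot
from h import *
go(bot,.449,-.003,.0461,81.35); s=bot.read_state();print(s['wrist_force'],s['width'])
E
```

```text
t 17.60 pos [ 0.4477 -0.0039  0.046 ] jaw dir -8.73 q6 0.09 | shift tool mm [ 1.1  1.1 -0.1] twist deg -0.08 tilt [-1.e-03  1.e-04 -1.e+00]
[-2.7102881   1.22534311  1.77750012] 0.7412420584423927
```

Touching down at the expected height (+2 N). Press 0.5 mm more, release, back off.

{"api": "drive_tool", "payload": {
  "steps": [
    [[0,0,0.6],0],
    [[0,0,0],0],
    [[0,0,0],0]
  ]
}}

```text
time: 17.85
tool_pos: [0.4478, -0.0039, 0.046]
tcp_rot: [-2.384, -2.046, 0.001]
wrist_force: [-4.5, 0.8, 6.9]
width: 0.747
```

{"api": "drive_tool", "payload": {
  "steps": [
    [[0,0,0],0],
    [[0,0,0],0],
    [[0,0,0],0],
    [[0,0,0],0]
  ],
  "jaw": 1
}}

```text
time: 18.18
tool_pos: [0.4482, -0.0041, 0.0455]
tcp_rot: [2.384, 2.046, 0.0]
wrist_force: [-0.2, 0.1, -0.2]
width: 1.0
```

{"api": "drive_tool", "payload": {
  "steps": [
    [[0,0,-10],0],
    [[0,0,-20],0],
    [[0,0,-30],0],
    [[0,0,-30],0],
    [[0,0,-30],0],
    [[0,0,-30],0],
    [[0,0,-30],0],
    [[0,0,-20],0]
  ]
}}

```text
time: 18.85
tool_pos: [0.4492, -0.0041, 0.2499]
tcp_rot: [2.381, 2.044, 0.005]
wrist_force: [0.2, 0.1, 0.5]
width: 1.0
```

{"api": "drive_tool", "payload": {
  "steps": [
    [[0,0,0],0],
    [[0,0,0],0]
  ]
}}

```text
time: 19.02
tool_pos: [0.4491, -0.0041, 0.2479]
tcp_rot: [2.382, 2.044, 0.005]
wrist_force: [0.0, -0.2, -0.1]
width: 1.0
```

```bash
python3 look.py w15; python3 - <<'E'
from workcell import bot
from h import *
go(bot,.645,.01,.25,89)
E
python3 crop.py w15 220 60 420 260 4 w15c;python3 crop.py w15 440 60 600 220 4 w15d
```

```text
t 19.07 pos [ 0.448 -0.004  0.246] jaw dir -8.72 q6 0.09 | shift tool mm [ 43.7 192.6  -3.9] twist deg -7.72 tilt [ 8.e-04 -1.e-04 -1.e+00]
```

View pics/w15c.png

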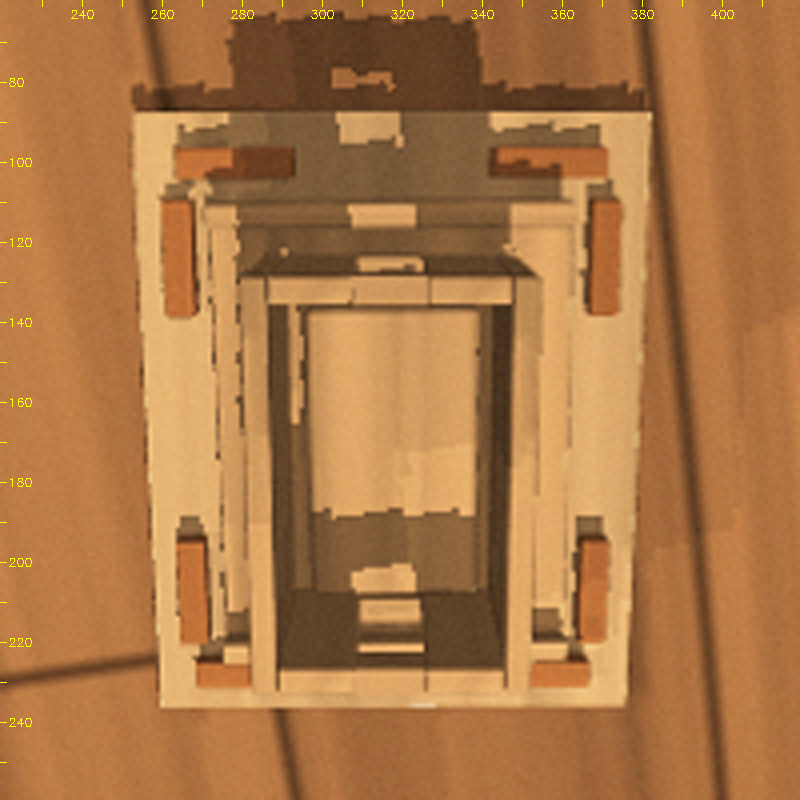

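View pics/w15d.png

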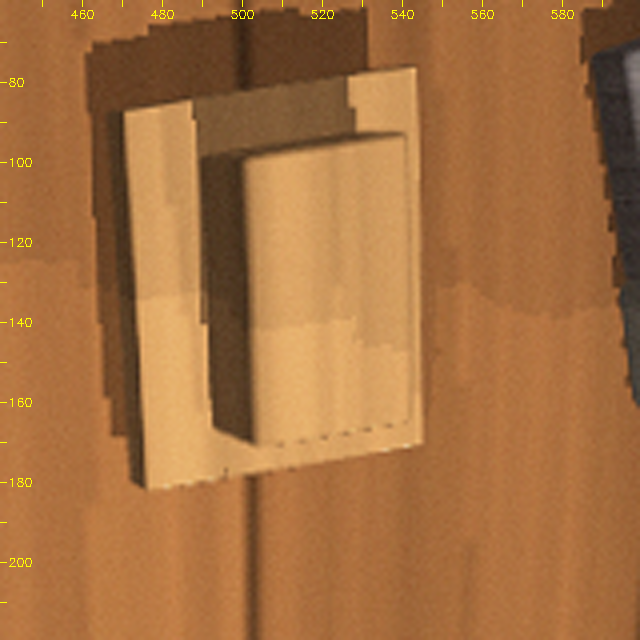

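```bash
python3 - <<'E'
from h import *
c=lambda x0,y0,*p:[(x0+x/4,y0+y/4) for x,y in p]
fitrect("w15",[(.094,.064,.086,c(220,60,(243,278),(542,278),(533,692),(250,690))),(.082,.052,.086,c(220,60,(268,304),(514,304),(506,672),(276,672)))],(.449,-.003,1.42))
b=fitrect("w15",[(.072,.042,.049,c(440,60,(246,157),(406,134),(408,425),(252,444))),(.1,.078,.024,c(440,60,(123,110),(415,68),(422,443),(147,489)))],(.645,.01,1.5))
from workcell import bot
go(bot,b[0][0],b[0][1],.12,np.degrees(b[0][2]))
E
```

```text
w15 [ 0.4485 -0.0034] yaw 81.12 rms 0.51
w15 [0.6515 0.0075] yaw 90.94 rms 0.85
t 19.07 pos [ 0.448 -0.004  0.246] jaw dir -8.72 q6 0.09 | shift tool mm [ 42.3 199.3 126.2] twist deg -9.66 tilt [ 8.e-04 -1.e-04 -1.e+00]
```

{"api": "drive_tool", "payload": {
  "steps": [
    [[5.3,25,0],0],
    [[5.3,25,0],0],
    [[5.3,25,0],0],
    [[5.3,25,0],0],
    [[5.3,25,0],0],
    [[5.3,25,0],0],
    [[5.3,25,0],0],
    [[5.2,24.3,0],0]
  ]
}}

```text
time: 19.73
tool_pos: [0.6513, 0.0077, 0.2426]
tcp_rot: [-2.382, -2.044, 0.006]
wrist_force: [-0.3, -0.7, 0.4]
width: 1.002
```

{"api": "drive_tool", "payload": {
  "steps": [
    [[0,0,15],-5],
    [[0,0,25],-4.7],
    [[0,0,28],0],
    [[0,0,22],0],
    [[0,0,10],0],
    [[0,0,0],0],
    [[0,0,0],0],
    [[0,0,0],0]
  ]
}}

```text
time: 20.4
tool_pos: [0.6523, 0.0075, 0.1469]
tcp_rot: [2.202, 2.239, 0.002]
wrist_force: [0.2, -0.8, 0.7]
width: 0.999
```

```bash
python3 look.py w16; python3 - <<'E'
from workcell import bot
from h import *
go(bot,.6515,.0075,.12,90.94)
E
python3 crop.py w16 200 80 440 380 2 w16c
```

```text
t 20.45 pos [0.6528 0.0075 0.1476] jaw dir 0.97 q6 -0.04 | shift tool mm [-0.  -1.3 27.6] twist deg 0.03 tilt [ 3.e-03 -1.e-04 -1.e+00]
```

View pics/w16c.png

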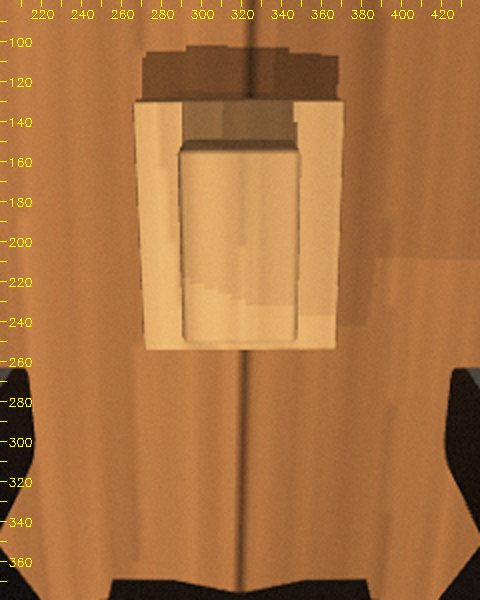

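```bash
python3 - <<'E'
from h import *
c=lambda x0,y0,*p:[(x0+x/2,y0+y/2) for x,y in p]
b=fitrect("w16",[(.072,.042,.049,c(200,80,(181,151),(299,151),(296,341),(184,340))),(.1,.078,.024,c(200,80,(134,100),(343,100),(336,348),(145,349)))],(.65,.0075,1.5))
from workcell import bot
go(bot,b[0][0],b[0][1],.025,np.degrees(b[0][2]))
E
```

```text
w16 [0.6528 0.008 ] yaw 91.18 rms 1.15
t 20.45 pos [0.6528 0.0075 0.1476] jaw dir 0.97 q6 -0.04 | shift tool mm [  0.5  -0.3 122.6] twist deg -0.21 tilt [ 3.e-03 -1.e-04 -1.e+00]
```

{"api": "drive_tool", "payload": {
  "steps": [
    [[0,0,15],0],
    [[0,0,25],0],
    [[0,0,25],0],
    [[0,0,25],0],
    [[0,0,18],0],
    [[0,0,9],0],
    [[0,0,0],0],
    [[0,0,0],0]
  ]
}}

```text
time: 21.12
tool_pos: [0.6525, 0.0076, 0.0299]
tcp_rot: [2.202, 2.239, 0.002]
wrist_force: [0.4, 0.1, -0.4]
width: 1.0
```

```bash
python3 - <<'E'
from workcell import bot
from h import *
go(bot,.6525,.0078,.0255,91.1)
E
```

```text
t 21.12 pos [0.6525 0.0076 0.0299] jaw dir 0.97 q6 -0.04 | shift tool mm [0.2 0.  4.4] twist deg -0.13 tilt [ 0.0016 -0.     -1.    ]
```

{"api": "drive_tool", "payload": {
  "steps": [
    [[0,0,4],0],
    [[0,0,0],0],
    [[0,0,0],0]
  ]
}}

```text
time: 21.37
tool_pos: [0.6525, 0.0075, 0.0261]
tcp_rot: [2.201, 2.239, 0.002]
wrist_force: [-0.5, 0.3, 0.8]
width: 0.999
```

{"api": "drive_tool", "payload": {
  "steps": [
    [[0,0,0],0],
    [[0,0,0],0],
    [[0,0,0],0],
    [[0,0,0],0],
    [[0,0,0],0],
    [[0,0,0],0]
  ],
  "jaw": 0
}}

```text
time: 21.87
tool_pos: [0.6519, 0.0076, 0.0251]
tcp_rot: [2.202, 2.24, 0.001]
wrist_force: [-0.1, 0.5, 2.0]
width: 0.486
```

```bash
python3 look.py w17; python3 - <<'E'
from workcell import bot
from h import *
go(bot,.6525,.0078,.0255,91.1); s=bot.read_state();print(s['wrist_force'],s['width'])
E
```

```text
t 21.92 pos [0.6519 0.0076 0.0251] jaw dir 0.98 q6 -0.04 | shift tool mm [ 0.2  0.6 -0.4] twist deg -0.12 tilt [ 9.e-04 -0.e+00 -1.e+00]
[-1.07039657  0.53923687  3.03793992] 0.48023368454478954
```

View pics/w17.png

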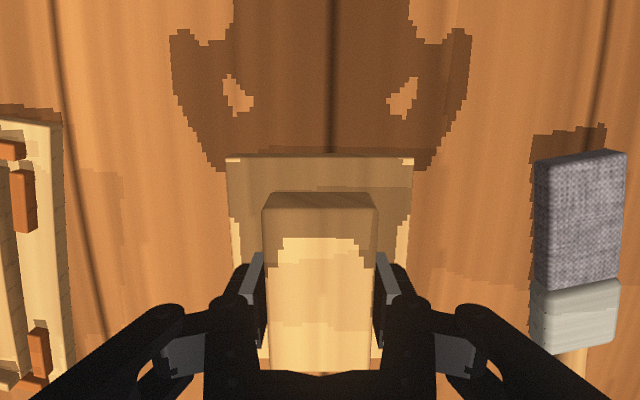

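{"api": "drive_tool", "payload": {
  "steps": [
    [[0,0,-10],0],
    [[0,0,-20],0],
    [[0,0,-28],0],
    [[0,0,-28],0],
    [[0,0,-28],0],
    [[0,0,-16],0],
    [[0,0,0],0]
  ]
}}

```text
time: 22.5
tool_pos: [0.6546, 0.0075, 0.1604]
tcp_rot: [2.198, 2.236, 0.009]
wrist_force: [0.2, 0.5, -0.3]
width: 0.483
```

```bash
python3 - <<'E'
from workcell import bot
from h import *
go(bot,.4486,-.0034,.15,81.2); s=bot.read_state();print(s['wrist_force'],s['width'])
E
```

```text
t 22.50 pos [0.6546 0.0075 0.1604] jaw dir 0.98 q6 -0.04 | shift tool mm [  -7.4 -206.2    8.7] twist deg 9.78 tilt [ 8.7e-03 -3.0e-04 -1.0e+00]
[ 0.232616    0.49106952 -0.2727857 ] 0.48296741157970585
```

{"api": "drive_tool", "payload": {
  "steps": [
    [[-0.5,-14,0],0],
    [[-0.9,-25,0],0],
    [[-0.9,-25,0],0],
    [[-1,-25,0],0],
    [[-1,-25,0],0],
    [[-1,-25,0],0],
    [[-1,-25,0],0],
    [[-1,-25,0],0]
  ]
}}

```text
time: 23.17
tool_pos: [0.4599, -0.0029, 0.1528]
tcp_rot: [-2.201, -2.239, 0.003]
wrist_force: [0.2, 0.0, -0.7]
width: 0.478
```

{"api": "drive_tool", "payload": {
  "steps": [
    [[0,-15,0],0],
    [[0,0,0],5],
    [[0,0,0],4.8],
    [[0,0,0],0],
    [[0,0,0],0],
    [[0,0,0],0]
  ]
}}

```text
time: 23.67
tool_pos: [0.4471, -0.0032, 0.1539]
tcp_rot: [-2.383, -2.046, 0.002]
wrist_force: [0.5, 0.0, -0.5]
width: 0.483
```

```bash
python3 look.py w18; python3 - <<'E'
from workcell import bot
from h import *
go(bot,.4486,-.0034,.0991,81.2); s=bot.read_state();print(s['wrist_force'],s['width'])
E
```

```text
t 23.72 pos [ 0.4473 -0.0032  0.1541] jaw dir -8.73 q6 0.09 | shift tool mm [-0.   1.4 55. ] twist deg 0.07 tilt [-1.2e-03  1.0e-04 -1.0e+00]
[-0.15655414 -0.10464724 -1.54158705] 0.48284239134954976
```

View pics/w18.png

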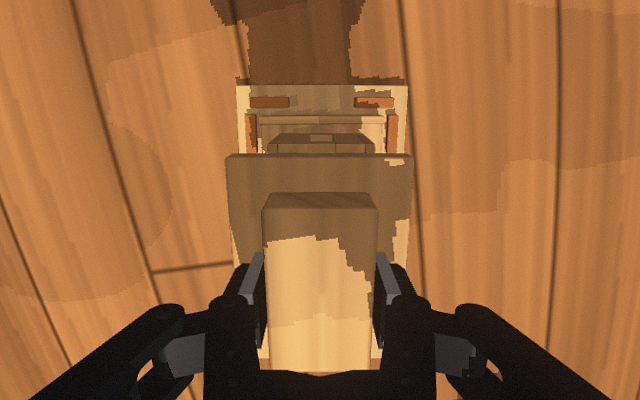

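{"api": "drive_tool", "payload": {
  "steps": [
    [[0,1.3,8],0],
    [[0,0,14],0],
    [[0,0,11],0],
    [[0,0,4],0],
    [[0,0,0],0],
    [[0,0,0],0],
    [[0,0,0],0]
  ]
}}

```text
time: 24.3
tool_pos: [0.4494, -0.0034, 0.1181]
tcp_rot: [2.385, 2.044, 0.001]
wrist_force: [-0.7, 0.1, -0.7]
width: 0.48
```

```bash
python3 - <<'E'
from workcell import bot
from h import *
go(bot,.4486,-.0034,.0991,81.2); s=bot.read_state();print(s['wrist_force'],s['width'])
E
```

```text
t 24.30 pos [ 0.4494 -0.0034  0.1181] jaw dir -8.82 q6 0.09 | shift tool mm [-0.1 -0.8 18.9] twist deg -0.02 tilt [ 6.e-04 -0.e+00 -1.e+00]
[-0.74207463  0.0751221  -0.67777197] 0.47984824255713376
```

{"api": "drive_tool", "payload": {
  "steps": [
    [[0,-0.5,4],0],
    [[0,0,5],0],
    [[0,0,5],0],
    [[0,0,3.5],0],
    [[0,0,1],0],
    [[0,0,0],0],
    [[0,0,0],0]
  ]
}}

```text
time: 24.88
tool_pos: [0.4484, -0.0033, 0.0991]
tcp_rot: [-2.386, -2.044, 0.0]
wrist_force: [-0.7, -0.2, -0.1]
width: 0.486
```

```bash
python3 - <<'E'
from workcell import bot
from h import *
go(bot,.4486,-.0034,.0991,81.2); s=bot.read_state();print(s['wrist_force'],s['width'])
E
```

```text
t 24.88 pos [ 0.4484 -0.0033  0.0991] jaw dir -8.82 q6 0.09 | shift tool mm [-0.1  0.2  0. ] twist deg -0.02 tilt [-1.e-04  0.e+00 -1.e+00]
[-0.66859871 -0.19482641 -0.11139423] 0.4862108193652082
```

{"api": "drive_tool", "payload": {
  "steps": [
    [[0,0,0.8],0],
    [[0,0,0],0],
    [[0,0,0],0]
  ]
}}

```text
time: 25.13
tool_pos: [0.4485, -0.0033, 0.0991]
tcp_rot: [-2.386, -2.044, 0.0]
wrist_force: [-3.6, -0.2, 4.8]
width: 0.484
```

{"api": "drive_tool", "payload": {
  "steps": [
    [[0,0,0],0],
    [[0,0,0],0],
    [[0,0,0],0],
    [[0,0,0],0],
    [[0,0,0],0]
  ],
  "jaw": 1
}}

```text
time: 25.55
tool_pos: [0.4484, -0.0033, 0.0983]
tcp_rot: [-2.386, -2.044, 0.0]
wrist_force: [-0.7, -0.4, 0.2]
width: 0.997
```

{"api": "drive_tool", "payload": {
  "steps": [
    [[0,0,-10],0],
    [[0,0,-20],0],
    [[0,0,-30],0],
    [[0,0,-30],0],
    [[0,0,-30],0],
    [[0,0,-20],0],
    [[0,0,-10],0],
    [[0,0,0],0]
  ]
}}

```text
time: 26.22
tool_pos: [0.4503, -0.0034, 0.2519]
tcp_rot: [2.382, 2.041, 0.007]
wrist_force: [0.6, 0.4, 0.3]
width: 1.003
```

```bash
python3 look.py w19; python3 - <<'E'
from workcell import bot
from h import *
go(bot,.609,-.306,.25,120)
E
python3 crop.py w19 220 60 420 260 4 w19c
```

```text
t 26.27 pos [ 0.4491 -0.0034  0.2496] jaw dir -8.82 q6 0.09 | shift tool mm [-274.5  204.4    0. ] twist deg -38.82 tilt [ 2.6e-03 -2.0e-04 -1.0e+00]
```

View pics/w19c.png

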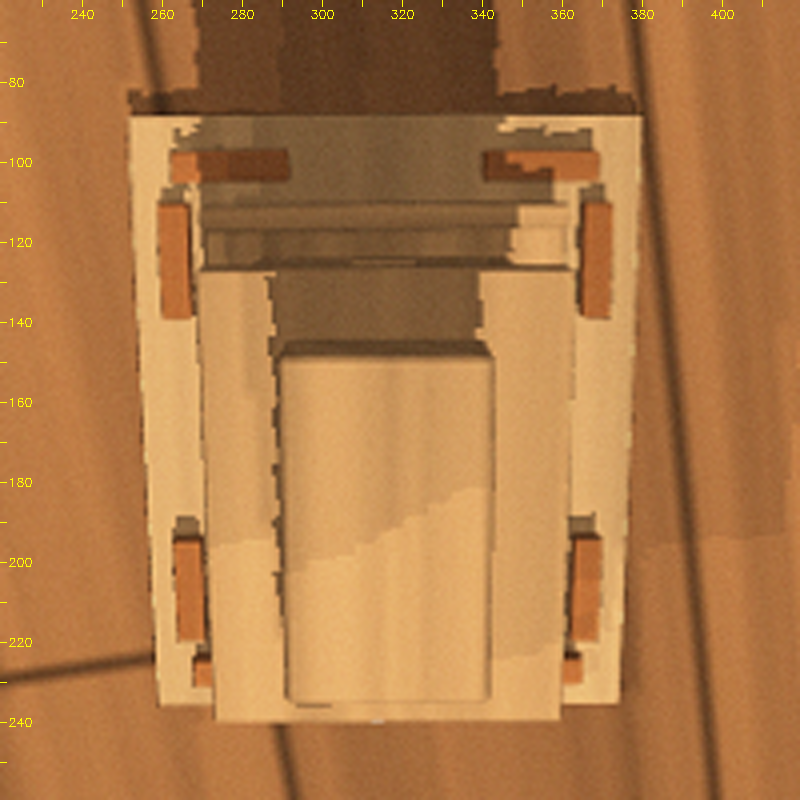

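```bash
python3 - <<'E'
from h import *
c=lambda x0,y0,*p:[(x0+x/4,y0+y/4) for x,y in p]
fitrect("w19",[(.1,.078,.098,c(220,60,(198,271),(573,271),(560,720),(215,720))),(.072,.042,.123,c(220,60,(280,356),(492,356),(488,702),(288,702)))],(.449,-.003,1.42))
E
```

```text
w19 [ 0.4489 -0.0032] yaw 81.25 rms 0.87
```

{"api": "drive_tool", "payload": {
  "steps": [
    [[-15,11,0],0],
    [[-24,18,0],0],
    [[-24,18,0],0],
    [[-24,18,0],0],
    [[-24,18,0],0],
    [[-24,18,0],0],
    [[-24,18,0],0],
    [[-24,18,0],0]
  ]
}}

```text
time: 26.93
tool_pos: [0.5548, -0.206, 0.2452]
tcp_rot: [-2.383, -2.041, 0.003]
wrist_force: [1.2, -1.1, 0.2]
width: 1.001
```

{"api": "drive_tool", "payload": {
  "steps": [
    [[-24,18,0],0],
    [[-24,18,0],0],
    [[-24,18,0],0],
    [[-20,13,0],0],
    [[0,0,0],-6.5],
    [[0,0,0],-6.5],
    [[0,0,0],-6.5],
    [[0,0,0],-6.5]
  ]
}}

```text
time: 27.6
tool_pos: [0.6064, -0.306, 0.2446]
tcp_rot: [-1.855, -2.528, 0.001]
wrist_force: [-0.3, 0.1, 0.1]
width: 0.999
```

{"api": "drive_tool", "payload": {
  "steps": [
    [[0,0,0],-6.5],
    [[0,0,0],-6.3],
    [[0,0,0],0],
    [[0,0,0],0]
  ]
}}

```text
time: 27.93
tool_pos: [0.6068, -0.3058, 0.2457]
tcp_rot: [-1.574, -2.714, 0.0]
wrist_force: [1.6, 0.5, -1.1]
width: 0.999
```

```bash
python3 look.py w20; python3 - <<'E'
from workcell import bot
from h import *
go(bot,.609,-.306,.25,120)
E
python3 crop.py w20 220 60 420 260 4 w20c
```

```text
t 27.98 pos [ 0.607  -0.3059  0.2463] jaw dir 29.80 q6 -1.02 | shift tool mm [-1.   1.7 -3.7] twist deg -0.20 tilt [-0.0028  0.0015 -1.    ]
```

View pics/w20c.png

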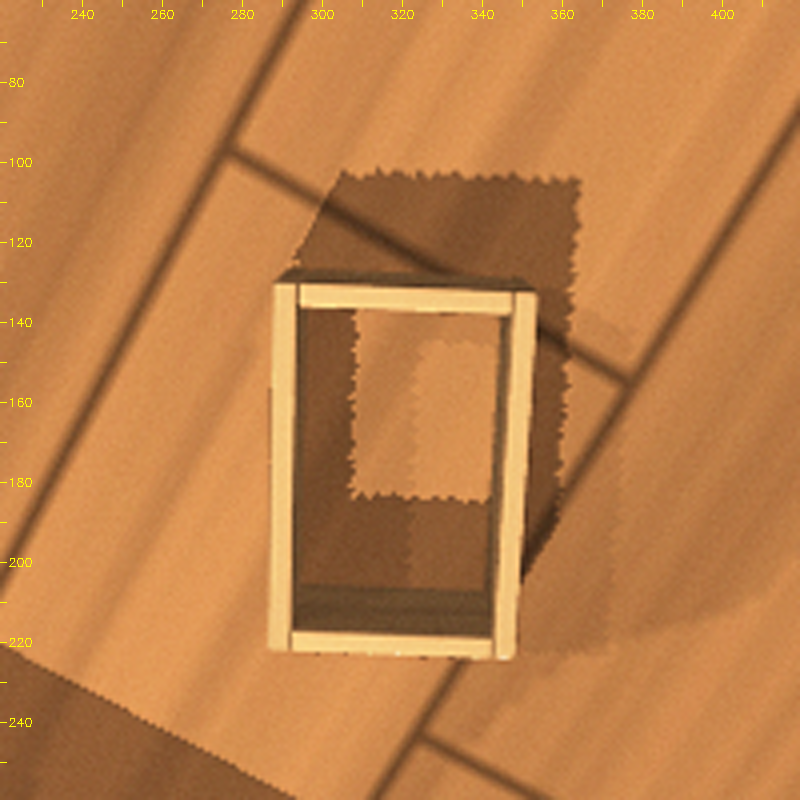

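```bash
python3 - <<'E'
from h import *
c=lambda x0,y0,*p:[(x0+x/4,y0+y/4) for x,y in p]
b=fitrect("w20",[(.094,.064,.042,c(220,60,(274,283),(537,293),(516,659),(268,650))),(.082,.052,.042,c(220,60,(299,306),(510,315),(492,639),(291,632)))],(.609,-.306,2.1))
from workcell import bot
go(bot,b[0][0],b[0][1],.01,np.degrees(b[0][2]))
E
```

```text
w20 [ 0.609  -0.3099] yaw 117.64 rms 0.42
t 27.98 pos [ 0.607  -0.3059  0.2463] jaw dir 29.80 q6 -1.02 | shift tool mm [-5.100e+00  2.000e-01  2.362e+02] twist deg 2.16 tilt [-0.0028  0.0015 -1.    ]
```

{"api": "drive_tool", "payload": {
  "steps": [
    [[-5,0.2,15],2.2],
    [[0,0,28],0],
    [[0,0,30],0],
    [[0,0,30],0],
    [[0,0,30],0],
    [[0,0,30],0],
    [[0,0,20],0],
    [[0,0,8],0]
  ]
}}

```text
time: 28.65
tool_pos: [0.6072, -0.3087, 0.052]
tcp_rot: [-1.622, -2.681, 0.0]
wrist_force: [-0.4, 0.3, -1.4]
width: 1.0
```

{"api": "drive_tool", "payload": {
  "steps": [
    [[0,0,0],0],
    [[0,0,0],0]
  ]
}}

```text
time: 28.82
tool_pos: [0.6106, -0.3106, 0.0575]
tcp_rot: [-1.624, -2.689, 0.0]
wrist_force: [0.7, 0.2, 0.8]
width: 1.001
```

```bash
python3 look.py w21; python3 - <<'E'
from workcell import bot
from h import *
go(bot,.609,-.3099,.01,117.64)
E
```

```text
t 28.87 pos [ 0.6115 -0.3112  0.0589] jaw dir 27.73 q6 -0.99 | shift tool mm [ 2.4 -1.7 48.9] twist deg 0.09 tilt [ 0.002  -0.0011 -1.    ]
```

View pics/w21.png

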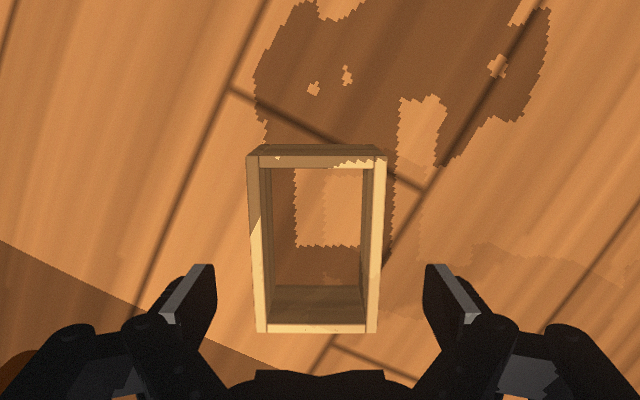

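{"api": "drive_tool", "payload": {
  "steps": [
    [[1.5,-1,12],0],
    [[0,0,16],0],
    [[0,0,12],0],
    [[0,0,6],0],
    [[0,0,0],0],
    [[0,0,0],0],
    [[0,0,0],0]
  ]
}}

```text
time: 29.45
tool_pos: [0.6095, -0.3101, 0.0121]
tcp_rot: [1.623, 2.689, 0.0]
wrist_force: [-0.1, -0.7, 0.7]
width: 0.999
```

```bash
python3 - <<'E'
from workcell import bot
from h import *
go(bot,.609,-.3099,.01,117.64)
E
```

```text
t 29.45 pos [ 0.6095 -0.3101  0.0121] jaw dir 27.77 q6 -0.99 | shift tool mm [ 0.4 -0.3  2.1] twist deg 0.13 tilt [ 1.1e-03 -6.0e-04 -1.0e+00]
```

{"api": "drive_tool", "payload": {
  "steps": [
    [[0,0,1],0],
    [[0,0,0],0],
    [[0,0,0],0],
    [[0,0,0],0],
    [[0,0,0],0]
  ],
  "jaw": 0
}}

```text
time: 29.87
tool_pos: [0.6097, -0.3102, 0.0114]
tcp_rot: [1.622, 2.688, 0.0]
wrist_force: [-0.3, -0.6, 4.3]
width: 0.742
```

```bash
python3 look.py w22; python3 - <<'E'
from workcell import bot
from h import *
go(bot,.609,-.3099,.01,117.64); s=bot.read_state();print(s['wrist_force'],s['width'])
E
```

```text
t 29.92 pos [ 0.6097 -0.3101  0.0114] jaw dir 27.78 q6 -0.99 | shift tool mm [ 0.5 -0.5  1.4] twist deg 0.14 tilt [ 1.5e-03 -9.0e-04 -1.0e+00]
[4.15890577e-01 2.37260210e-03 5.75288975e+00] 0.743180312596613
```

View pics/w22.png

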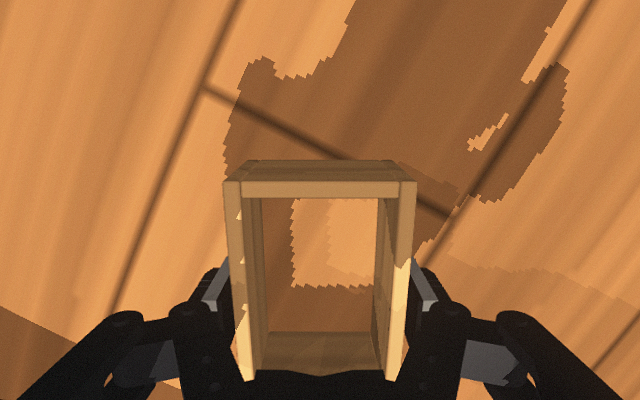

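{"api": "drive_tool", "payload": {
  "steps": [
    [[0,0,-10],0],
    [[0,0,-22],0],
    [[0,0,-28],0],
    [[0,0,-30],0],
    [[0,0,-30],0],
    [[0,0,-25],0],
    [[0,0,-10],0],
    [[0,0,0],0]
  ]
}}

```text
time: 30.58
tool_pos: [0.6107, -0.3107, 0.1694]
tcp_rot: [1.62, 2.684, 0.0]
wrist_force: [0.3, -0.3, -0.5]
width: 0.743
```

```bash
python3 - <<'E'
from workcell import bot
from h import *
go(bot,.4487,-.0033,.165,81.2); s=bot.read_state();print(s['wrist_force'],s['width'])
E
```

```text
t 30.58 pos [ 0.6107 -0.3107  0.1694] jaw dir 27.77 q6 -0.99 | shift tool mm [ 3.475e+02 -1.000e-01  2.500e+00] twist deg 36.57 tilt [ 0.0055 -0.003  -1.    ]
[ 0.25454013 -0.34985535 -0.47982556] 0.7427784203749642
```

{"api": "drive_tool", "payload": {
  "steps": [
    [[15,0,0],0],
    [[26,0,0],0],
    [[26,0,0],0],
    [[26,0,0],0],
    [[26,0,0],0],
    [[26,0,0],0],
    [[26,0,0],0],
    [[26,0,0],0]
  ]
}}

```text
time: 31.25
tool_pos: [0.5145, -0.1338, 0.1624]
tcp_rot: [-1.621, -2.685, 0.002]
wrist_force: [-0.5, -0.0, 0.2]
width: 0.745
```

{"api": "drive_tool", "payload": {
  "steps": [
    [[26,0,0],0],
    [[26,0,0],0],
    [[26,0,0],0],
    [[26,0,0],0],
    [[26,0,0],0],
    [[20,0,0],0],
    [[0,0,0],6],
    [[0,0,0],6]
  ]
}}

```text
time: 31.92
tool_pos: [0.4445, -0.0015, 0.1627]
tcp_rot: [-1.897, -2.5, 0.004]
wrist_force: [-0.4, -0.2, -0.3]
width: 0.738
```

{"api": "drive_tool", "payload": {
  "steps": [
    [[0,0,0],6],
    [[0,0,0],6],
    [[0,0,0],6],
    [[0,0,0],6.5],
    [[0,0,0],0],
    [[0,0,0],0],
    [[0,0,0],0]
  ]
}}

```text
time: 32.5
tool_pos: [0.4463, -0.0027, 0.1641]
tcp_rot: [-2.38, -2.048, 0.003]
wrist_force: [0.6, -0.4, -0.8]
width: 0.74
```

```bash
python3 look.py w23; python3 - <<'E'
from workcell import bot
from h import *
go(bot,.4487,-.0033,.1094,81.2); s=bot.read_state();print(s['wrist_force'],s['width'])
E
```

```text
t 32.55 pos [ 0.4465 -0.0027  0.1644] jaw dir -8.61 q6 0.09 | shift tool mm [-0.2  2.4 55. ] twist deg 0.19 tilt [-1.8e-03  1.0e-04 -1.0e+00]
[-0.29463004 -0.43177318 -0.84851301] 0.742690505878989
```

View pics/w23.png

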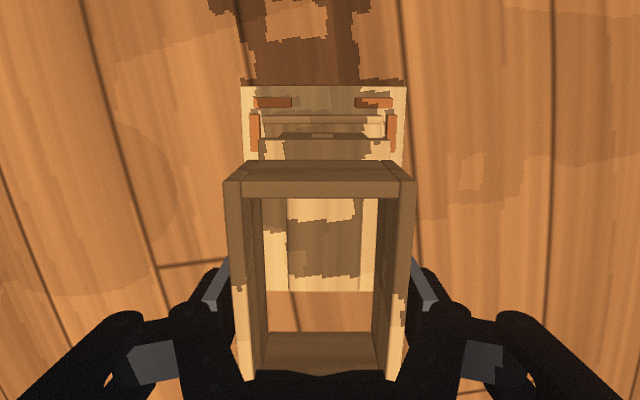

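{"api": "drive_tool", "payload": {
  "steps": [
    [[-0.7,2.1,8],0.2],
    [[0,0,10],0],
    [[0,0,4],0],
    [[0,0,0],0],
    [[0,0,0],0],
    [[0,0,0],0]
  ]
}}

```text
time: 33.05
tool_pos: [0.4492, -0.0038, 0.1433]
tcp_rot: [-2.387, -2.042, 0.0]
wrist_force: [0.1, 0.4, -1.1]
width: 0.743
```

```bash
python3 look.py w24; python3 - <<'E'
from workcell import bot
from h import *
go(bot,.4487,-.0033,.1094,81.2); s=bot.read_state();print(s['wrist_force'],s['width'])
E
python3 crop.py w24 200 80 440 380 2 w24c
```

```text
t 33.10 pos [ 0.4494 -0.0038  0.1436] jaw dir -8.92 q6 0.09 | shift tool mm [ 0.3 -0.8 34.2] twist deg -0.12 tilt [ 4.e-04 -0.e+00 -1.e+00]
[-0.19650312  0.57396606  0.09207483] 0.7459262112443446
```

View pics/w24c.png

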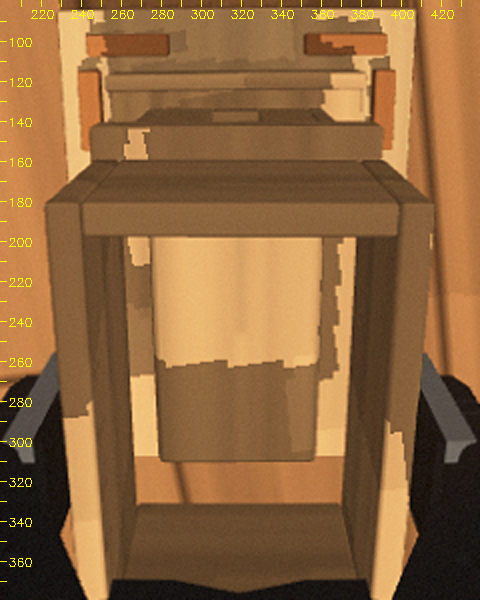

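{"api": "drive_tool", "payload": {
  "steps": [
    [[0,-0.6,6],0],
    [[0,0,8],0],
    [[0,0,8],0],
    [[0,0,7],0],
    [[0,0,4],0],
    [[0,0,0.5],0],
    [[0,0,0],0],
    [[0,0,0],0]
  ]
}}

```text
time: 33.77
tool_pos: [0.4484, -0.0036, 0.1095]
tcp_rot: [-2.387, -2.042, 0.0]
wrist_force: [1.1, -0.2, -0.5]
width: 0.739
```

```bash
python3 - <<'E'
from workcell import bot
from h import *
go(bot,.4487,-.0033,.1094,81.2); s=bot.read_state();print(s['wrist_force'],s['width'])
E
```

```text
t 33.77 pos [ 0.4484 -0.0036  0.1095] jaw dir -8.92 q6 0.09 | shift tool mm [0.4 0.2 0.1] twist deg -0.12 tilt [-4.e-04  0.e+00 -1.e+00]
[ 1.0510816  -0.20080781 -0.54512229] 0.7393983805494847
```

{"api": "drive_tool", "payload": {
  "steps": [
    [[0,0,0.8],0],
    [[0,0,0],0],
    [[0,0,0],0]
  ]
}}

```text
time: 34.02
tool_pos: [0.4487, -0.0036, 0.1094]
tcp_rot: [2.387, 2.042, 0.0]
wrist_force: [-1.7, 0.4, 2.7]
width: 0.738
```

{"api": "drive_tool", "payload": {
  "steps": [
    [[0,0,0],0],
    [[0,0,0],0],
    [[0,0,0],0],
    [[0,0,0],0]
  ],
  "jaw": 1
}}

```text
time: 34.35
tool_pos: [0.4485, -0.0036, 0.1089]
tcp_rot: [-2.388, -2.042, 0.0]
wrist_force: [-0.4, -0.4, -0.3]
width: 1.003
```

{"api": "drive_tool", "payload": {
  "steps": [
    [[0,0,-10],0],
    [[0,0,-20],0],
    [[0,0,-30],0],
    [[0,0,-30],0],
    [[0,0,-30],0],
    [[0,0,-20],0],
    [[0,0,-10],0],
    [[0,0,0],0]
  ]
}}

```text
time: 35.02
tool_pos: [0.4504, -0.0037, 0.2626]
tcp_rot: [2.384, 2.039, 0.007]
wrist_force: [0.1, -0.5, 0.8]
width: 0.997
```

```bash
python3 look.py w25; python3 - <<'E'
from workcell import bot
from h import *
go(bot,.595,.29,.25,90)
E
python3 crop.py w25 220 60 420 260 4 w25c
```

```text
t 35.07 pos [ 0.4492 -0.0037  0.2603] jaw dir -8.92 q6 0.09 | shift tool mm [312.7  98.4  10.6] twist deg -8.92 tilt [ 2.6e-03 -2.0e-04 -1.0e+00]
```

View pics/w25c.png

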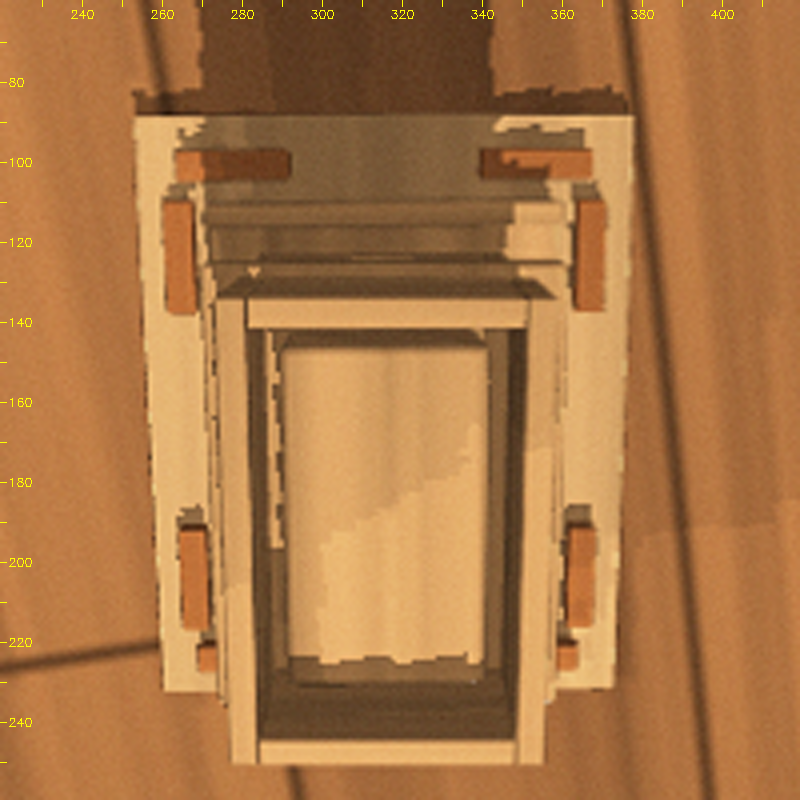

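```bash
python3 - <<'E'
from h import *
c=lambda x0,y0,*p:[(x0+x/4,y0+y/4) for x,y in p]
fitrect("w25",[(.094,.064,.14,c(220,60,(216,298),(556,298),(543,765),(232,765))),(.082,.052,.14,c(220,60,(247,328),(527,328),(516,741),(260,741)))],(.449,-.003,1.42))
E
```

```text
w25 [ 0.4492 -0.0032] yaw 81.08 rms 0.58
```

{"api": "drive_tool", "payload": {
  "steps": [
    [[15,4.6,0],0],
    [[28,8.9,0],0],
    [[28,8.9,0],0],
    [[28,8.9,0],0],
    [[28,8.9,0],0],
    [[28,8.9,0],0],
    [[28,8.9,0],0],
    [[28,8.9,0],0]
  ]
}}

```text
time: 35.73
tool_pos: [0.5464, 0.1954, 0.2559]
tcp_rot: [-2.386, -2.041, 0.007]
wrist_force: [0.1, 0.3, 0.6]
width: 1.003
```

{"api": "drive_tool", "payload": {
  "steps": [
    [[28,8.9,0],0],
    [[28,8.9,0],0],
    [[28,8.9,0],0],
    [[18,5,0],0],
    [[0,0,0],-6],
    [[0,0,0],-6],
    [[0,0,0],0],
    [[0,0,0],0]
  ]
}}

```text
time: 36.4
tool_pos: [0.5935, 0.2899, 0.2564]
tcp_rot: [-2.163, -2.276, 0.006]
wrist_force: [-0.1, 0.0, -1.0]
width: 1.003
```

```bash
python3 look.py w26; python3 - <<'E'
from workcell import bot
from h import *
go(bot,.595,.29,.25,93)
E
python3 crop.py w26 220 60 420 260 4 w26c
```

```text
t 36.45 pos [0.5937 0.2898 0.257 ] jaw dir 2.91 q6 0.37 | shift tool mm [0.1 1.4 7. ] twist deg -0.09 tilt [-0.003  -0.0014 -1.    ]
```

View pics/w26.png

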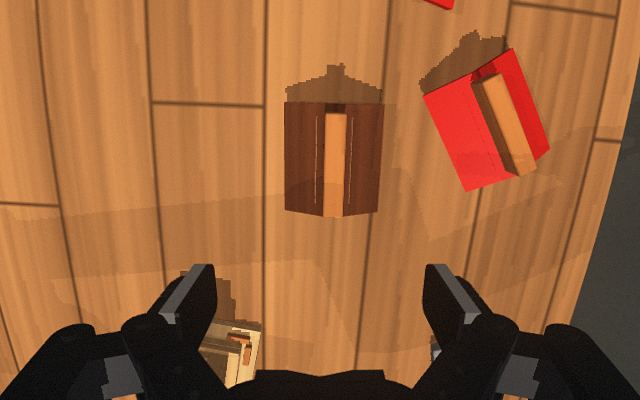

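View pics/w26c.png

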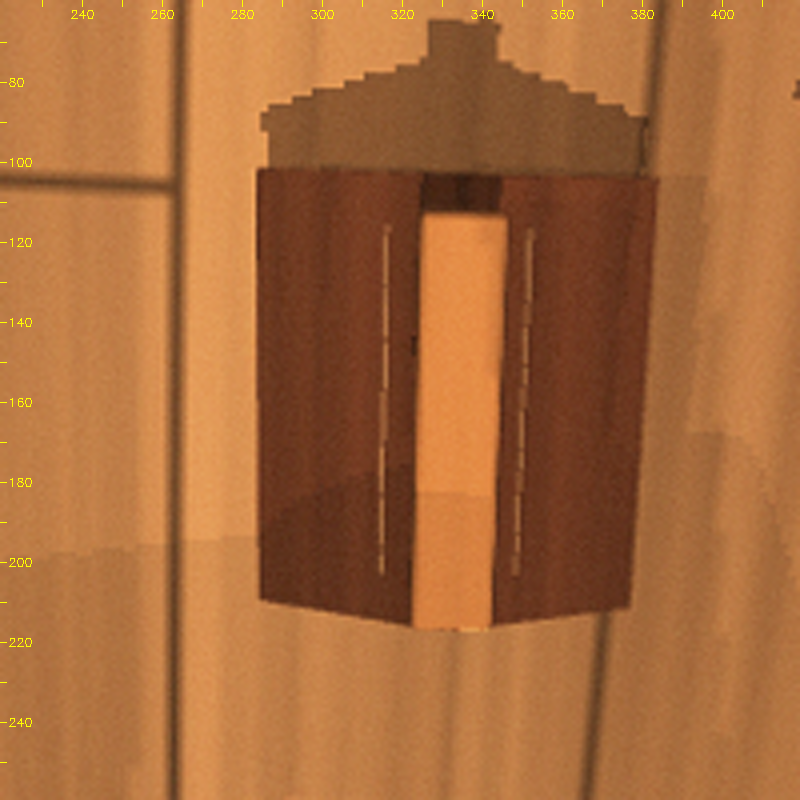

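```bash
python3 - <<'E'
from h import *
c=lambda x0,y0,*p:[(x0+x/4,y0+y/4) for x,y in p]
b=fitrect("w26",[(.1,.02,.07,c(220,60,(422,214),(507,214),(491,629),(413,628)))],(.6,.295,1.6))
import pickle
i=pickle.load(open("pics/w26.pkl","rb"));print(px2w(i,[(485,120)],.07))
from workcell import bot
go(bot,b[0][0],b[0][1],.045,np.degrees(b[0][2]))
E
```

```text
w26 [0.6063 0.3003] yaw 91.91 rms 0.79
[[0.74116622 0.35211074 0.07      ]]
t 36.45 pos [0.5937 0.2898 0.257 ] jaw dir 2.91 q6 0.37 | shift tool mm [ 10.1  13.8 211.9] twist deg 1.00 tilt [-0.003  -0.0014 -1.    ]
```

{"api": "drive_tool", "payload": {
  "steps": [
    [[5,7,10],0.5],
    [[5,7,20],0.5],
    [[0,0,28],0],
    [[0,0,28],0],
    [[0,0,20],0],
    [[0,0,8],0],
    [[0,0,0],0],
    [[0,0,0],0]
  ]
}}

```text
time: 37.12
tool_pos: [0.6082, 0.3009, 0.1449]
tcp_rot: [-2.182, -2.26, 0.001]
wrist_force: [0.6, -0.2, 0.6]
width: 1.001
```

```bash
python3 look.py w27; python3 - <<'E'
from workcell import bot
from h import *
go(bot,.6063,.3003,.045,91.9)
E
python3 crop.py w27 200 80 440 380 2 w27c
```

```text
t 37.17 pos [0.609  0.3013 0.1463] jaw dir 2.03 q6 0.39 | shift tool mm [ -1.   -3.  101.3] twist deg 0.13 tilt [ 1.9e-03  9.0e-04 -1.0e+00]
```

View pics/w27c.png

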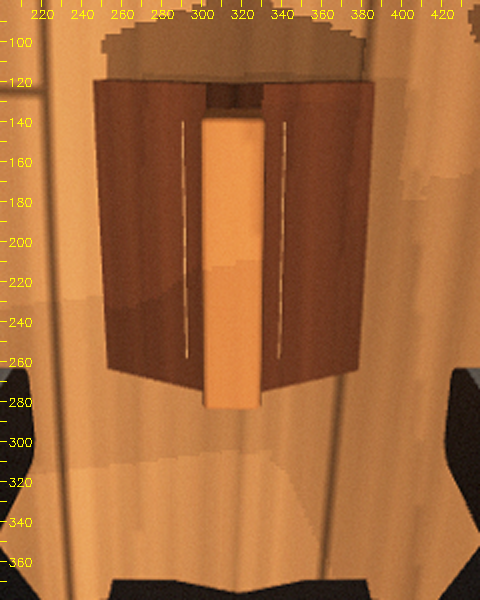

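```bash
python3 - <<'E'
from h import *
c=lambda x0,y0,*p:[(x0+x/2,y0+y/2) for x,y in p]
b=fitrect("w27",[(.1,.02,.07,c(200,80,(202,118),(264,118),(262,408),(204,408)))],(.6,.295,1.6))
from workcell import bot
go(bot,b[0][0],b[0][1],.045,np.degrees(b[0][2]))
E
```

```text
w27 [0.6064 0.3006] yaw 91.88 rms 1.17
t 37.17 pos [0.609  0.3013 0.1463] jaw dir 2.03 q6 0.39 | shift tool mm [ -0.7  -2.9 101.3] twist deg 0.15 tilt [ 1.9e-03  9.0e-04 -1.0e+00]
```

{"api": "drive_tool", "payload": {
  "steps": [
    [[-0.5,-2,12],0],
    [[0,0,22],0],
    [[0,0,25],0],
    [[0,0,20],0],
    [[0,0,13],0],
    [[0,0,5],0],
    [[0,0,0],0],
    [[0,0,0],0]
  ]
}}

```text
time: 37.83
tool_pos: [0.6068, 0.3008, 0.0491]
tcp_rot: [2.18, 2.261, 0.002]
wrist_force: [0.4, -0.3, 0.6]
width: 0.998
```

```bash
python3 - <<'E'
from workcell import bot
from h import *
go(bot,.6064,.3005,.045,91.9)
E
```

```text
t 37.83 pos [0.6068 0.3008 0.0491] jaw dir 2.07 q6 0.39 | shift tool mm [-0.3 -0.5  4.1] twist deg 0.17 tilt [ 1.5e-03  7.0e-04 -1.0e+00]
```

{"api": "drive_tool", "payload": {
  "steps": [
    [[0,0,2.8],0],
    [[0,0,0],0],
    [[0,0,0],0]
  ]
}}

```text
time: 38.08
tool_pos: [0.6068, 0.3007, 0.0464]
tcp_rot: [2.18, 2.261, 0.003]
wrist_force: [-0.2, 0.0, 0.4]
width: 0.998
```

{"api": "drive_tool", "payload": {
  "steps": [
    [[0,0,0],0],
    [[0,0,0],0],
    [[0,0,0],0],
    [[0,0,0],0],
    [[0,0,0],0],
    [[0,0,0],0],
    [[0,0,0],0],
    [[0,0,0],0]
  ],
  "jaw": 0,
  "force": 50
}}

```text
time: 38.75
tool_pos: [0.6061, 0.3005, 0.0454]
tcp_rot: [2.181, 2.261, 0.0]
wrist_force: [-1.0, 0.1, 0.3]
width: 0.226
```

```bash
python3 look.py w28; python3 - <<'E'
from workcell import bot
from h import *
go(bot,.6064,.3005,.045,91.9); s=bot.read_state();print(s['wrist_force'],s['width'])
E
```

```text
t 38.80 pos [0.6062 0.3004 0.0454] jaw dir 2.08 q6 0.39 | shift tool mm [0.1 0.2 0.4] twist deg 0.18 tilt [ 2.e-04  1.e-04 -1.e+00]
[ 0.1114754  -0.05200728  0.62251682] 0.2210394585601498
```

View pics/w28.png

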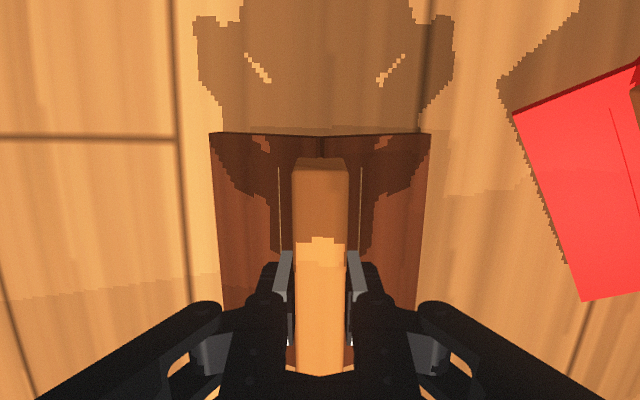

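{"api": "drive_tool", "payload": {
  "steps": [
    [[0,0,-8],0],
    [[0,0,-20],0],
    [[0,0,-28],0],
    [[0,0,-28],0],
    [[0,0,-28],0],
    [[0,0,-28],0],
    [[0,0,-25],0],
    [[0,0,-8],0]
  ]
}}

```text
time: 39.47
tool_pos: [0.6081, 0.3013, 0.224]
tcp_rot: [2.179, 2.259, 0.011]
wrist_force: [0.1, -0.5, -0.5]
width: 0.222
```

{"api": "drive_tool", "payload": {
  "steps": [
    [[0,0,0],0],
    [[0,0,0],0]
  ]
}}

```text
time: 39.63
tool_pos: [0.6057, 0.3002, 0.2177]
tcp_rot: [-2.181, -2.261, 0.001]
wrist_force: [0.4, -0.3, -1.4]
width: 0.222
```

```bash
python3 - <<'E'
from workcell import bot
from h import *
go(bot,.4489,-.0033,.213,81.15); s=bot.read_state();print(s['wrist_force'],s['width'])
E
```

```text
t 39.63 pos [0.6057 0.3002 0.2177] jaw dir 2.07 q6 0.39 | shift tool mm [-297.6 -167.7    4.8] twist deg 10.92 tilt [-4.e-04 -2.e-04 -1.e+00]
[ 0.35852986 -0.30755944 -1.35315998] 0.22202860841058877
```

{"api": "drive_tool", "payload": {
  "steps": [
    [[-13,-7.4,0],0],
    [[-23,-13,0],0],
    [[-23,-13,0],0],
    [[-23,-13,0],0],
    [[-23,-13,0],0],
    [[-23,-13,0],0],
    [[-23,-13,0],0],
    [[-23,-13,0],0]
  ]
}}

```text
time: 40.3
tool_pos: [0.5113, 0.1215, 0.2148]
tcp_rot: [-2.178, -2.259, 0.007]
wrist_force: [0.0, 0.1, -1.3]
width: 0.223
```

{"api": "drive_tool", "payload": {
  "steps": [
    [[-23,-13,0],0],
    [[-23,-13,0],0],
    [[-23,-13,0],0],
    [[-23,-13,0],0],
    [[-20,-11.3,0],0],
    [[-11.5,-6.5,0],0],
    [[0,0,0],5.4],
    [[0,0,0],5.5]
  ]
}}

```text
time: 40.97
tool_pos: [0.4464, -0.0038, 0.2152]
tcp_rot: [-2.39, -2.034, 0.006]
wrist_force: [-0.2, -1.1, -1.6]
width: 0.222
```

{"api": "drive_tool", "payload": {
  "steps": [
    [[0,0,0],0],
    [[0,0,0],0],
    [[0,0,0],0]
  ]
}}

```text
time: 41.22
tool_pos: [0.4478, -0.0028, 0.2167]
tcp_rot: [-2.382, -2.046, 0.003]
wrist_force: [0.0, -0.2, -1.5]
width: 0.223
```

```bash
python3 look.py w29; python3 - <<'E'
from workcell import bot
from h import *
go(bot,.4489,-.0033,.1734,81.15); s=bot.read_state();print(s['wrist_force'],s['width'])
cv2.imwrite("pics/s1.png",cv2.resize(bot.read_camera("side")[150:260,240:360,::-1],None,fx=5,fy=5,interpolation=cv2.INTER_CUBIC))
E
```

```text
t 41.27 pos [ 0.4481 -0.0028  0.2171] jaw dir -8.70 q6 0.09 | shift tool mm [-0.4  0.9 43.7] twist deg 0.15 tilt [-2.1e-03  1.0e-04 -1.0e+00]
[-0.25360547 -0.36037592 -1.74910326] 0.22571286436845528
```

View pics/w29.png

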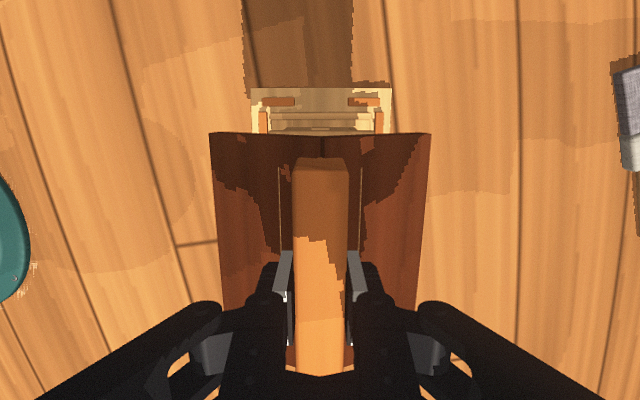

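View pics/s1.png

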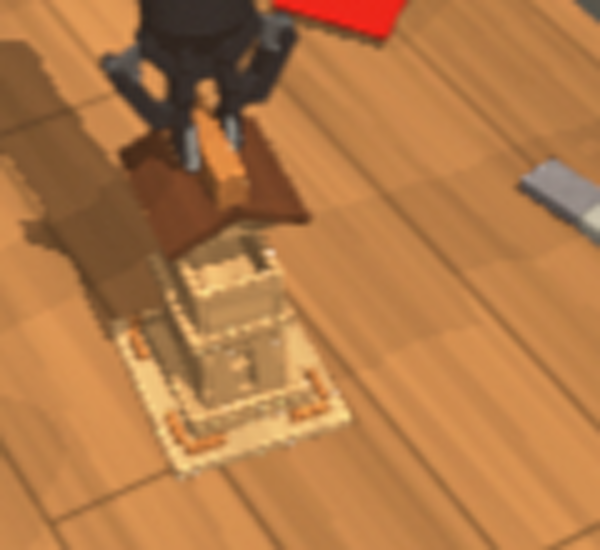

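{"api": "drive_tool", "payload": {
  "steps": [
    [[-0.3,0.7,6],0.1],
    [[0,0,10],0],
    [[0,0,8],0],
    [[0,0,3],0],
    [[0,0,0],0],
    [[0,0,0],0],
    [[0,0,0],0]
  ]
}}

```text
time: 41.9
tool_pos: [0.4496, -0.0034, 0.1915]
tcp_rot: [2.387, 2.042, 0.0]
wrist_force: [0.2, 0.3, -1.0]
width: 0.224
```

```bash
python3 - <<'E'
from workcell import bot
from h import *
go(bot,.4489,-.0033,.1734,81.15); s=bot.read_state();print(s['wrist_force'],s['width'])
E
```

```text
t 41.90 pos [ 0.4496 -0.0034  0.1915] jaw dir -8.92 q6 0.09 | shift tool mm [ 0.  -0.7 18.1] twist deg -0.07 tilt [ 3.e-04 -0.e+00 -1.e+00]
[ 0.23832243  0.26920893 -1.01349325] 0.2241946168719943
```

{"api": "drive_tool", "payload": {
  "steps": [
    [[0,-0.5,4],0],
    [[0,0,5],0],
    [[0,0,5],0],
    [[0,0,3],0],
    [[0,0,1],0],
    [[0,0,0],0],
    [[0,0,0],0]
  ]
}}

```text
time: 42.48
tool_pos: [0.449, -0.0034, 0.1734]
tcp_rot: [2.387, 2.042, 0.0]
wrist_force: [-0.6, 0.7, 0.5]
width: 0.224
```

```bash
python3 - <<'E'
from workcell import bot
from h import *
go(bot,.4489,-.0033,.1734,81.15); s=bot.read_state();print(s['wrist_force'],s['width'])
E
```

```text
t 42.48 pos [ 0.449  -0.0034  0.1734] jaw dir -8.93 q6 0.09 | shift tool mm [ 0.  -0.1 -0. ] twist deg -0.08 tilt [ 3.e-04 -1.e-04 -1.e+00]
[-0.59516844  0.71826283  0.5054682 ] 0.22389209866709198
```

{"api": "drive_tool", "payload": {
  "steps": [
    [[0,0,0.6],0],
    [[0,0,0],0],
    [[0,0,0],0]
  ]
}}

```text
time: 42.73
tool_pos: [0.4491, -0.0034, 0.1733]
tcp_rot: [2.387, 2.042, 0.001]
wrist_force: [-3.1, 0.2, 5.0]
width: 0.225
```

{"api": "drive_tool", "payload": {
  "steps": [
    [[0,0,0],0],
    [[0,0,0],0],
    [[0,0,0],0],
    [[0,0,0],0],
    [[0,0,0],0]
  ],
  "jaw": 1
}}

```text
time: 43.15
tool_pos: [0.4487, -0.0033, 0.1724]
tcp_rot: [-2.387, -2.042, 0.0]
wrist_force: [0.7, -0.7, -0.4]
width: 0.918
```

{"api": "drive_tool", "payload": {
  "steps": [
    [[0,0,-8],0],
    [[0,0,-15],0],
    [[0,0,-25],0],
    [[0,0,-25],0],
    [[0,0,-25],0],
    [[0,0,-15],0],
    [[0,0,0],0],
    [[0,0,0],0]
  ]
}}

```text
time: 43.82
tool_pos: [0.4496, -0.0034, 0.287]
tcp_rot: [2.386, 2.041, 0.003]
wrist_force: [-0.2, -0.6, -0.2]
width: 1.0
```

```bash
python3 look.py w30; python3 - <<'E'
from workcell import bot
from h import *
go(bot,.4489,-.0033,.1734,81.15); s=bot.read_state();print(s['wrist_force'],s['width'])
cv2.imwrite("pics/s2.png",cv2.resize(bot.read_camera("side")[150:260,240:360,::-1],None,fx=5,fy=5,interpolation=cv2.INTER_CUBIC))
E
python3 crop.py w30 220 60 420 300 3 w30c
```

```text
t 43.87 pos [ 0.4487 -0.0033  0.2855] jaw dir -8.93 q6 0.09 | shift tool mm [  0.    0.2 112.1] twist deg -0.08 tilt [-0.  0. -1.]
[-0.88757893 -0.26723806 -0.85242569] 0.9988288356302926
```

View pics/w30c.png

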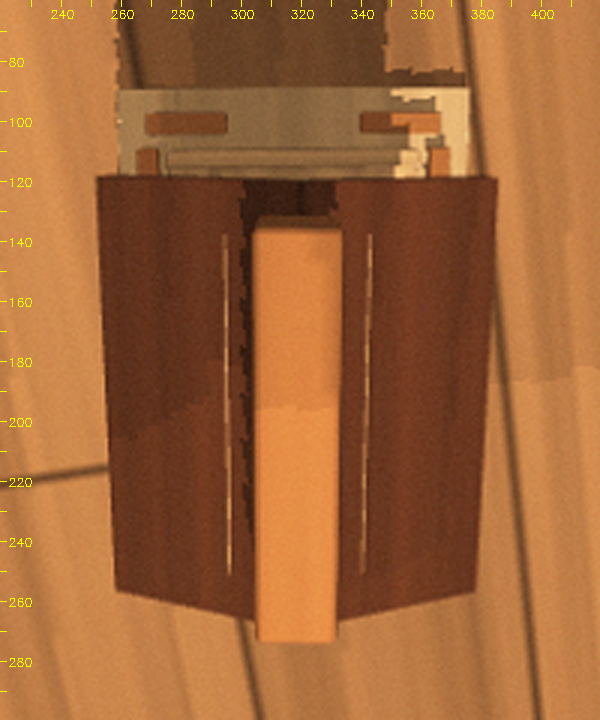

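View pics/s2.png

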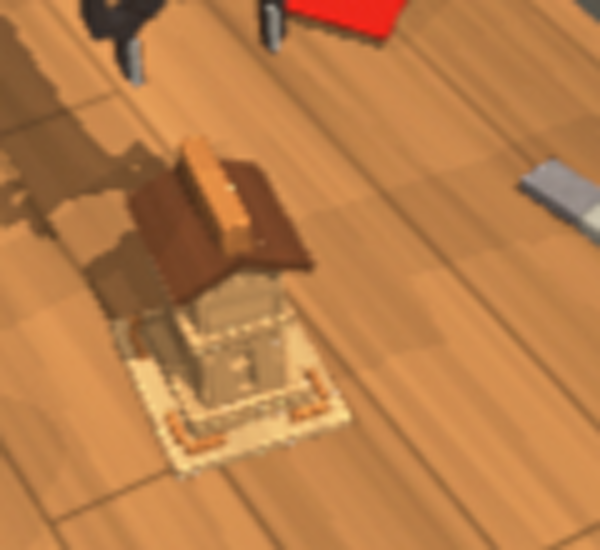

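```bash
python3 - <<'E'
from h import *
c=lambda x0,y0,*p:[(x0+x/3,y0+y/3) for x,y in p]
for z in (.192,.198,.204): fitrect("w30",[(.1,.02,z,c(220,60,(253,230),(342,230),(338,641),(256,641)))],(.449,-.003,1.42))
from workcell import bot
im=bot.read_camera("side")[:,:,::-1]; cv2.imwrite("pics/s3.png",im)
d=cv2.absdiff(im,cv2.imread("pics/side0.png")).max(2)
i=bot.camera_info("side")
print(proj(i,[(.454,.534,.08),(.491,-.511,.04)]).round())
for n,(u,v) in dict(glue=(229,140),jar=(381,321),brush=(364,195),red1=(274,135),red2=(310,148)).items(): print(n,d[v-14:v+14,u-14:u+14].mean().round(1),d[v-14:v+14,u-14:u+14].max())
E
```

```text
w30 [ 0.4494 -0.0051] yaw 80.99 rms 0.20
w30 [ 0.4496 -0.0035] yaw 80.99 rms 1.29
w30 [ 0.4498 -0.0019] yaw 80.99 rms 2.61
[[229. 138.]
 [379. 319.]]
glue 8.7 64
jar 3.0 6
brush 5.6 10
red1 102.6 180
red2 18.9 187
```

View pics/s3.png

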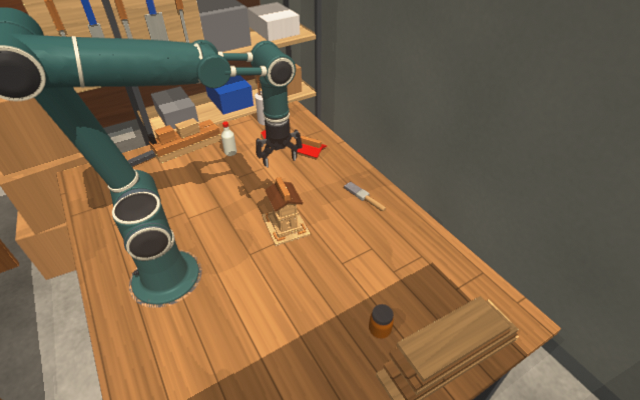

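```bash
python3 - <<'E'
from workcell import bot
print(bot.finish_job())
E
```

```text
the job is handed in; nothing more can be done
None
```

The feeder is assembled on the jig and the job is handed in. I placed the tray, tall walls, deck, low walls and dark roof in that order, one grasp each. The clock stood at about 44 s of the allowed 131 s.

**Seating:** each part touched down within about 0.1 mm of the height worked out from the part sizes. I pressed each down lightly, about 3 to 7 N, before letting go. Wrist pictures after each placing put every part within about 1 to 2 mm and 0.4° of the stack's axis. The last side view shows the feeder upright with the gripper clear of it.

**One disagreement:** the camera fit of the roof beam preferred a height about 6 mm below the nominal 198 mm (0.20 against 1.29 px error). The roof can't sit lower than fully down, and it touched down at the expected arm height. I put this down to calibration and picked-pixel error.

**Other objects:** in the last side picture the glue bottle, jar and brush are in their starting places. The two red roofs were never touched, but the gripper partly hid them in that last picture, so I couldn't compare them pixel by pixel.

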